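# Draw an inspected test panel out from under the lamp and rack it

### The arm

A 6-joint arm with a two-finger parallel gripper is mounted at the origin on a cart in front of the work surface, level with it; the furniture and walls round the work are solid. World frame = base frame: x ahead of the robot, y to its left, z up, the work surface at z = 0. Lengths are in m, angles in rad, forces in N, time in s.
With the tool pointing down it reaches from about 0.25 to 0.775 m from the base axis. Payload 4 kg.
Tool frame: the origin (TCP) lies at the very end of the fingers, on their centre line; the grasp point (between the pads) lies 19 mm behind it; y points along the fingers, z is the direction in which the jaws open and shut, and the axes are right-handed (so a half turn about y gives the same grasp; the last joint's range is limited). The gripper opens to 85 mm and grips with 20 to 120 N. Pads are 22 mm wide; open, the fingers measure 114 mm over their backs; the gripper's body (76 mm by 85 mm) begins 54 mm behind the grasp point. The pads swing forward as they close: fully open they stand 13 mm farther back than shut.
Start: joints at [1.167, 0.087, 1.371, -0, 1.684, -0.103], TCP at [0.163, 0.525, 0.201] pointing down, gripper open.
Joint ranges: [-3.1, 3.1], [-0.76, 2.03], [0.27, 2.55], [-1.08, 4.22], [0.17, 2.65], [-2.57, 2.57]. Speed limits (rad/s): [2.79, 2.79, 3.14, 3.14, 3.14, 3.14].

### API

Orientations are given as a unit quaternion [x, y, z, w].
In Python, from station import * gives the robot as it stands.
- The arm moves only by the tool servo_tool, never from a script. Its argument "commands" is one flat list of numbers, 7 for each row, row after row: the shift along the tool's x, y, z in m, then the turn, a rotation vector about the tool's x, y, z in rad, then the opening, from 0 (shut) to 1 (fully open). A call has 1 to 5 rows; each row is the pose to reach, as a shift and turn from the pose commanded when the call began, along the tool's axes at that moment; what a row does not reach only later rows make up. A row lasts 1/8 s, in which the tool goes at most 62.5 mm and 10.7 degrees, less where a joint would pass 70% of its speed; a pose out of reach is approached as far as the arm can. A call with a gripper value outside its range is refused whole. The fingers move at their own pace and stop on an object; "grip_force" is the grip in N (left out, the last holds). Time passes only in rows, so rows that repeat a pose let the fingers close. It gives the time, the measured TCP pose, the force and the opening at its end, in the units of the state.
- sense(): the state, without advancing time (a new reading comes with each control period).
- read_camera(name): name is "side" or "top"; returns a dict with "frame" (480x640x3 uint8, blue, green, red), "vertical_fov" (degrees; the focal length in pixels is half the picture's height over the tangent of half this angle, whatever the lens; pixels are square), "cx", "cy" (the principal point, pixels), "R" (3x3) and "t" (3): a world point X has camera coordinates R X + t. Camera axes: x right, y down, z forward; pixel columns grow to the right and rows downward; lengths in m; the calibration is good to about 2 mm. A picture is of the moment at which its call begins. There is no depth.
- job_done(): hands the job in, once; it reports no verdict.
The state is a dict: "clock": time; "qpos": joint angles; "joint_velocities": joint speeds; "tau": joint torques, N m; "ee_pos": TCP position; "ee_rot": TCP orientation; "force": force on the tool from outside, world axes, zero at the start; "wrist_torque": the same for the moment, N m; "width": opening from 0.0 (shut) to 1.0 (fully open).
Only numpy, scipy, OpenCV 4.12 (cv2) and the standard library are available. Lean on these libraries where they do the work, as an engineer would, in place of code of your own. Each camera call takes 0.05 s, during which the arm holds its last target.

### The job

The blue-coated test panel under the inspection lamp is finished: press on its bare end and slide it back along its guides until that end stands about 4 cm out over the front of the lamp stand, still lying flat. Then take it by its long edges, tip it up and stand it fully down in the empty middle slot of the slanted rack like its neighbours, bare end up and coating facing upward, and let go. Leave the other two panels and everything else on the bench where they are, and do not drop the panel.

Things in the scene. Friction and masses are not known exactly. Their poses are not given: they have to be found in the camera images.
- blue_panel: loose flat aluminium panel, 120 (x) x 56 (y) x 6 (z) mm, 0.08 to 0.17 kg, top coated blue with a scribed cross except for 40 mm of bare metal at its -x end. Origin: centre of its underside; +z out of the coated face. Starts flat on the lamp stand's bed, coating up, its x along the stand's x. It slides easily on the bed (friction about 0.25) and grips well on fingertips (0.6 or more)
- blue_panel_bare_end (a point): middle of the panel's bare short end (panel x = -60 mm, half its thickness up). Starts 2 to 14 mm behind the bed's front edge. A press of about 5 to 20 N from above on the bare end drags the panel along; pressed beyond the bed's front edge it tips, so lift and press again farther back; with more than 60 mm out over the edge it falls
- blue_panel_coated_end (a point): middle of the panel's coated short end (panel x = +60 mm, half its thickness up); this end goes down into the slot
- lamp_stand: fixed inspection lamp, grey bed 150 (x) x 100 (y) mm, its surface 30 mm above the bench. Origin on the bench under the bed's centre; -x is its open front, towards the robot. Rails along x, 8 mm above the bed over its whole length, leave a 59 mm channel, so on the bed the panel's edges cannot be gripped. Back stop at x = +60 mm
- bed_front (a point): middle of the bed's front edge at the bed surface (stand x = -75 mm). The bed and panel are open from above only from here to stand x = -14 mm; behind that is the white lamp head, 110 mm wide, its underside 56 mm and its top 90 mm above the bench, closed at the sides and back
- rack: fixed panel rack, base 176 x 84 x 10 mm. Origin on the bench below the middle slot. Three slots along its y start at x = -46, 0, +46 mm on the base's top; 9 mm wide, 72 mm long, 36 mm deep plus lips that flare the mouth to 18 mm. They lean 30 degrees: upward along a slot is (-0.5, 0, 0.866) in the rack's frame, so panel tops lean to rack -x and coated faces look to +x and up
- free_slot (a point): middle of the floor of the empty middle slot, 10 mm above the bench. With the slot's play a panel standing in it, its end on the floor, rests about 35 degrees from the vertical
- green_panel: same kind of panel, coated green, loose, standing in the rack's slot at x = +46 mm
- yellow_panel: same kind of panel, coated yellow, loose, standing in the rack's slot at x = -46 mm
- media_bottle: glass bottle with blue cap, 66 mm wide, 147 mm high, loose bystander; origin at the centre of its foot
- bottle_o1: small glass bottle with orange cap, 46 mm wide, 97 mm high, loose bystander between stand and rack; origin at its foot
- bottle_o2: small glass bottle with orange cap, 46 mm wide, 97 mm high, loose bystander; origin at its foot
- sample_jar: glass jar with lid, 62 x 78 x 86 mm, loose bystander; origin at its foot
- tube50_3: standing 50 ml tube with dark blue cap, 35 mm wide, 111 mm high, loose bystander; origin at its foot
- tub_white: white screw tub, 62 mm wide, 88 mm high, loose bystander; origin at its foot

How it is judged:
On the way:
1. the blue panel lies flat on the bed with its bare end 30 mm or more beyond the bed's front edge (x of blue_panel_bare_end in the frame of lamp_stand between -0.135 and -0.105 m and z of blue_panel_bare_end in the frame of lamp_stand below 0.038 m and angle between blue_panel's own z axis and vertical below 0.08 rad), for 0.2 s.
At the end, for the whole second after the job is handed in: the blue panel stands at rest in the rack's middle slot: the middle of its coated end within 14 mm of the middle of the slot's floor, its width within 9 degrees of the slot's direction, leaning 23 to 43 degrees from the vertical, coated face upward; the other two panels stand in their slots (distance between blue_panel_coated_end and free_slot below 0.014 m and angle between the y axis of blue_panel and the y axis of rack, either way round below 0.15 rad and angle between the x axis of blue_panel and the z axis of rack, either way round between 0.4 and 0.76 rad and angle between blue_panel's own z axis and vertical below 1.4 rad and linear speed of blue_panel below 0.02 m/s and horizontal distance between green_panel and rack below 0.08 m and horizontal distance between yellow_panel and rack below 0.11 m); the robot touches nothing.
It fails at once if the blue panel is dropped or let down to the bench (height (world z) of blue_panel below 0.018 m).
It fails at once if a panel standing in the rack is pushed out of place by more than 15 mm (distance of any of green_panel, yellow_panel from where it was at the start of the episode above 0.015 m).
It fails at once if a bystander is pushed by more than 20 mm or knocked over (distance of any of media_bottle, bottle_o1, bottle_o2, sample_jar, tube50_3, tub_white from where it was at the start of the episode above 0.02 m or angle between any of media_bottle, bottle_o1, bottle_o2, sample_jar, tube50_3, tub_white's own z axis and vertical above 0.4 rad).
It also fails if it takes over 58 s, if anything falls off the work surface, if the arm or the gripper's body presses on something with over 40 N, if the wrist force passes 120 N, or if a joint passes its speed limit or range.

## Working session

There is one attempt and no reset: what is moved stays moved. The work goes in short steps, Python scripts to look and compute and a tool call to move; the robot and the scene stay as the last step left them, time stands still between calls to the robot, and variables do not carry over. Pictures are saved under pics/ and viewed, and the job is handed in when it is done.

Besides the shell and the picture viewer there is one more tool, called after "Request:" in YAML: its name, and indented under it one key for each argument. servo_tool: Moves the arm, as the interface text tells. Its arguments: {"type":"object","properties":{"commands":{"type":"array","items":{"type":"number"}},"grip_force":{"type":"number"}},"required":["commands"]}

```bash
ls; mkdir -p pics; python3 - <<'E'
from station import *
import cv2
for n in ("side","top"):
    c=read_camera(n); cv2.imwrite(f"pics/{n}0.png",c["frame"]); print(n,c["vertical_fov"],c["cx"],c["cy"],c["R"],c["t"])
print(sense())
E
```

```text
pics
side 45.1788867791021 315.7203022016273 245.19272208375958 [[-0.9998609   0.01517192 -0.00692788]
 [ 0.01475889  0.61134913 -0.79122337]
 [-0.00776902 -0.79121555 -0.61148801]] [0.5465843  0.07511887 1.67940524]
top 57.55966528220682 317.5543044579197 243.2706500057747 [[-0.02346063 -0.99966531 -0.0109029 ]
 [-0.99655502  0.02425263 -0.07930891]
 [ 0.07954679  0.0090047  -0.99679046]] [-0.04242313  0.53384702  1.02289222]
{'clock': 0.1, 'qpos': array([ 1.16687776e+00,  8.79201669e-02,  1.37213462e+00, -6.10361443e-06,
        1.68359306e+00, -1.03089298e-01]), 'joint_velocities': array([ 0.00086081, -0.00145486, -0.00366659,  0.00062535, -0.00084267,
        0.00011149]), 'tau': array([ 1.76423870e-03, -3.53014112e+01, -3.14219964e+01, -2.02085707e-04,
        7.96477165e-03, -1.52125403e-05]), 'ee_pos': array([0.16276917, 0.52482379, 0.1997189 ]), 'ee_rot': array([ 0.69982639, -0.10613895,  0.10577863, -0.69841852]), 'force': array([-0.48209788,  0.05763819, -0.15255184]), 'wrist_torque': array([-0.02953128,  0.00859925,  0.00570139]), 'width': 1.0026081804232012}
```

View pics/side0.png

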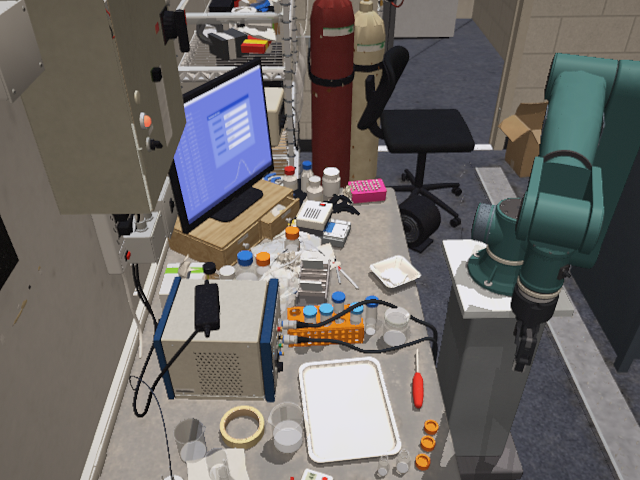

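View pics/top0.png

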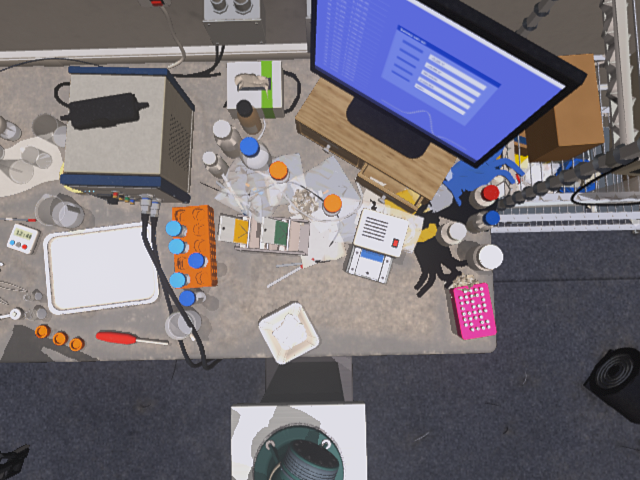

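The top view shows the lamp stand around (373,245), the rack around (265,234) with its yellow panel at (235,230) and green at (290,232), and an orange-capped bottle at (332,203) between and behind them. I'll zoom in.

```bash
python3 - <<'E'
import cv2
t=cv2.imread("pics/top0.png"); s=cv2.imread("pics/side0.png")
cv2.imwrite("pics/topz_rack.png",cv2.resize(t[190:290,200:320],None,fx=6,fy=6,interpolation=cv2.INTER_CUBIC))
cv2.imwrite("pics/topz_lamp.png",cv2.resize(t[190:290,310:430],None,fx=6,fy=6,interpolation=cv2.INTER_CUBIC))
cv2.imwrite("pics/sidez.png",cv2.resize(s[170:320,230:390],None,fx=4,fy=4,interpolation=cv2.INTER_CUBIC))
E
```

```text
(no output)
```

View pics/topz_rack.png

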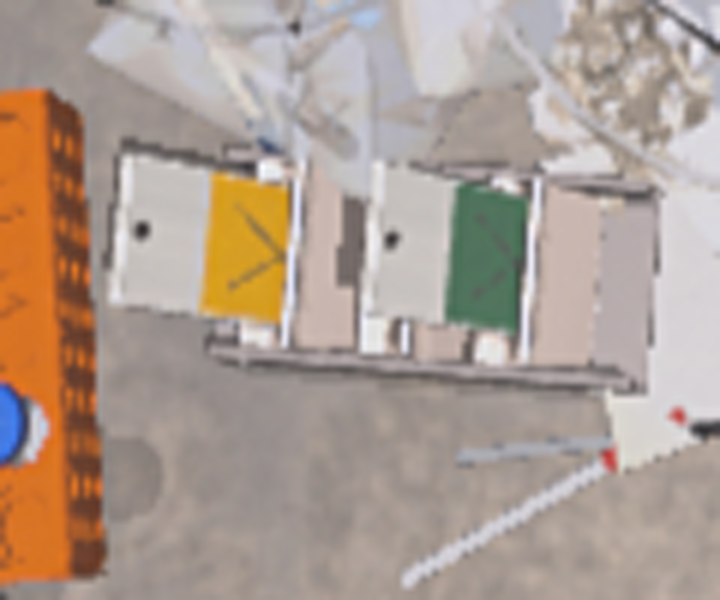

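View pics/topz_lamp.png

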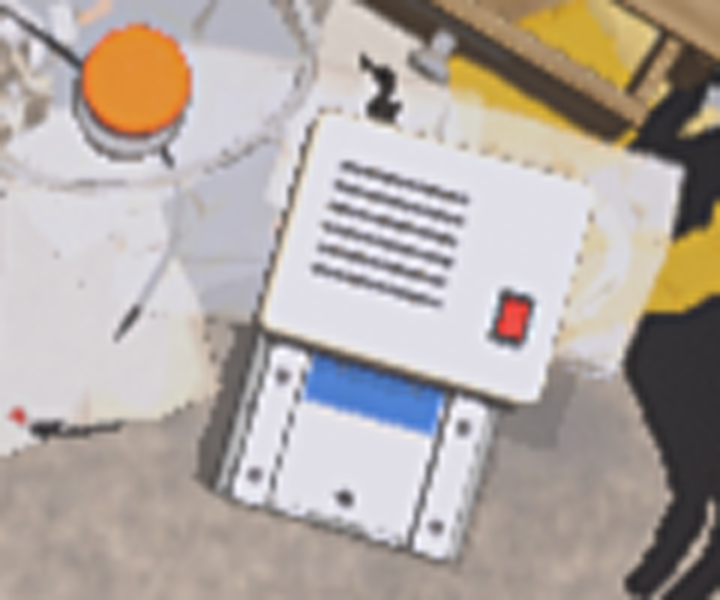

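View pics/sidez.png

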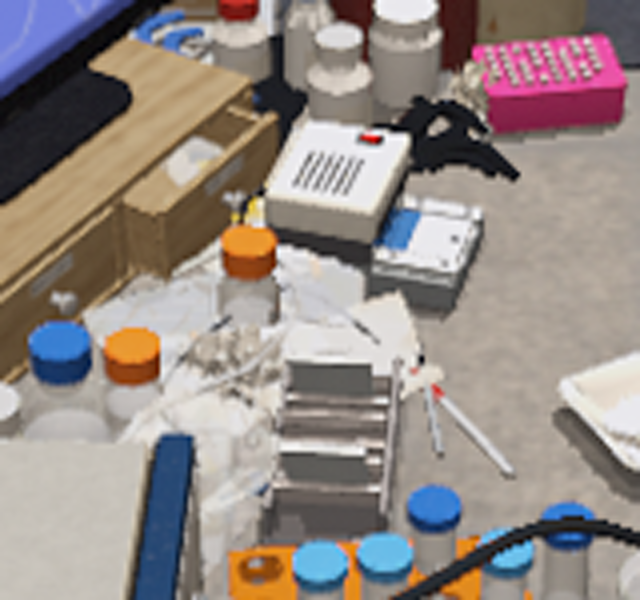

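```bash
cat > h.py <<'E'
import numpy as np, cv2, json, os
from scipy.spatial.transform import Rotation as Rn
def cam(n):
    from station import read_camera
    return read_camera(n)
C={"side":(45.1788867791021,315.7203022016273,245.19272208375958,np.array([[-0.9998609,0.01517192,-0.00692788],[0.01475889,0.61134913,-0.79122337],[-0.00776902,-0.79121555,-0.61148801]]),np.array([0.5465843,0.07511887,1.67940524])),
"top":(57.55966528220682,317.5543044579197,243.2706500057747,np.array([[-0.02346063,-0.99966531,-0.0109029],[-0.99655502,0.02425263,-0.07930891],[0.07954679,0.0090047,-0.99679046]]),np.array([-0.04242313,0.53384702,1.02289222]))}
def proj(n,X):
    fov,cx,cy,R,t=C[n]; f=240/np.tan(np.radians(fov)/2)
    c=np.atleast_2d(X)@R.T+t
    return np.c_[cx+f*c[:,0]/c[:,2],cy+f*c[:,1]/c[:,2]]
def back(n,uv,z):
    fov,cx,cy,R,t=C[n]; f=240/np.tan(np.radians(fov)/2)
    uv=np.atleast_2d(uv); d=np.c_[(uv[:,0]-cx)/f,(uv[:,1]-cy)/f,np.ones(len(uv))]@R
    o=-R.T@t; s=(z-o[2])/d[:,2]
    return o+d*s[:,None]
def uz(p,off,k): return (np.atleast_2d(np.array(p,float))+.5)/k-.5+np.array(off)
def T(x,y,yaw,P):
    P=np.atleast_2d(np.array(P,float)); c,s=np.cos(yaw),np.sin(yaw)
    return np.c_[x+c*P[:,0]-s*P[:,1],y+s*P[:,0]+c*P[:,1],P[:,2]]
E
python3 - <<'E'
from h import *
np.set_printoptions(precision=4,suppress=True)
def b(p,z,off=(310,190)): return back("top",uz(p,off,6),z)
print("head",b([(262,333),(545,407),(318,108),(595,190)],.09))
print("front rail top",b([(235,500),(455,560)],.038))
print("coat",b([(302,395),(437,432)],.036))
print("bare end",b([(275,508),(412,548)],.036))
print("hole",b([(345,497)],.036))
r=(200,190)
print("rack base",b([(652,185),(640,392)],.01,r))
print("yellow top",b([(120,152),(112,302)],.03+.0866,r))
print("green top",b([(378,162),(366,312)],.1166,r))
print("o1 cap",b([(136,80)],.097))
for n in C:
  fov,cx,cy,R,t=C[n]; print(n,-R.T@t)
E
```

```text
head [[ 0.5212 -0.1352  0.09  ]
 [ 0.4912 -0.239   0.09  ]
 [ 0.605  -0.1586  0.09  ]
 [ 0.5716 -0.2607  0.09  ]]
front rail top [[ 0.4601 -0.1265  0.038 ]
 [ 0.4349 -0.2112  0.038 ]]
coat [[ 0.5005 -0.154   0.036 ]
 [ 0.4848 -0.2062  0.036 ]]
bare end [[ 0.4567 -0.1421  0.036 ]
 [ 0.4399 -0.1949  0.036 ]]
hole [[ 0.4603 -0.1695  0.036 ]]
rack base [[ 0.5897 -0.0338  0.01  ]
 [ 0.5061 -0.0272  0.01  ]]
yellow top [[0.5924 0.1566 0.1166]
 [0.5376 0.1599 0.1166]]
green top [[0.5864 0.0626 0.1166]
 [0.5317 0.0677 0.1166]]
o1 cap [[ 0.6161 -0.0907  0.097 ]]
side [0.5584 1.2746 1.0902]
top [ 0.4496 -0.0646  1.0615]
```

```bash
cat > fit.py <<'E'
from h import *
from scipy.optimize import least_squares
np.set_printoptions(precision=4,suppress=True)
r=(200,190); l=(310,190)
S3=np.array([(-14,55,90),(-14,-55,90),(75,55,90),(75,-55,90),(-75,44,38),(-75,-44,38)])/1e3
S2=uz([(262,333),(545,407),(318,108),(595,190),(235,500),(455,560)],l,6)
f=lambda p:(proj("top",T(*p,S3))-S2).ravel()
s=least_squares(f,[.5,-.18,-.28]); print("stand",s.x,s.fun.round(2))
st=s.x
s3=.1; L=.12
def pan(x0,lean,y,a): # point at distance a up from coated end
    return (x0-a*np.sin(lean),y,.010+a*np.cos(lean))
le=np.radians(35)
R3=np.array([(.088,.042,.01),(.088,-.042,.01),pan(-.046,le,.028,.12),pan(-.046,le,-.028,.12),pan(.046,le,.028,.12),pan(.046,le,-.028,.12)])
R2=uz([(652,185),(640,392),(120,152),(112,302),(378,162),(366,312)],r,6)
f=lambda p:(proj("top",T(*p,R3))-R2).ravel()
s=least_squares(f,[.55,.06,-1.65]); print("rack",s.x,s.fun.round(2)); rk=s.x
E
cat > ov.py <<'E'
from fit import *
def box(x0,x1,y0,y1,z): return [(x0,y0,z),(x1,y0,z),(x1,y1,z),(x0,y1,z)]
for n,off,k,(w,h) in (("top",(210,190),5,(160,110)),("side",(230,170),4,(160,150))):
    im=cv2.imread(f"pics/{n}0.png")[off[1]:off[1]+h,off[0]:off[0]+w]
    im=cv2.resize(im,None,fx=k,fy=k,interpolation=cv2.INTER_CUBIC)
    def poly(P,col):
        q=(proj(n,P)-np.array(off)+.5)*k-.5
        cv2.polylines(im,[q.round().astype(np.int32)],True,col,1)
    for B in (box(-.014,.075,-.055,.055,.09),box(-.075,.075,-.05,.05,.03),box(-.075,.075,-.05,.05,0),box(-.075,-.014,-.0295,.0295,.038)):
        poly(T(*st,B),(0,0,255))
    for B in (box(-.088,.088,-.042,.042,.01),box(-.004,.004,-.036,.036,.01)): poly(T(*rk,B),(255,0,255))
    for x0 in(-.046,0,.046):
        poly(T(*rk,[pan(x0,le,-.028,0),pan(x0,le,.028,0),pan(x0,le,.028,.12),pan(x0,le,-.028,.12)]),(0,255,0))
    cv2.imwrite(f"pics/ov_{n}.png",im)
E
python3 ov.py
```

```text
stand [ 0.5185 -0.1899 -0.2874] [-0.92  0.28 -0.13  0.8  -0.13 -0.43  1.37 -1.47 -0.04  0.48 -0.15  0.35]
rack [ 0.5565  0.0483 -1.6636] [ 3.85 -0.3   3.4  -0.28 -0.68 -0.59 -1.57 -0.36 -2.16  0.55 -2.19  0.83]
```

View pics/ov_top.png

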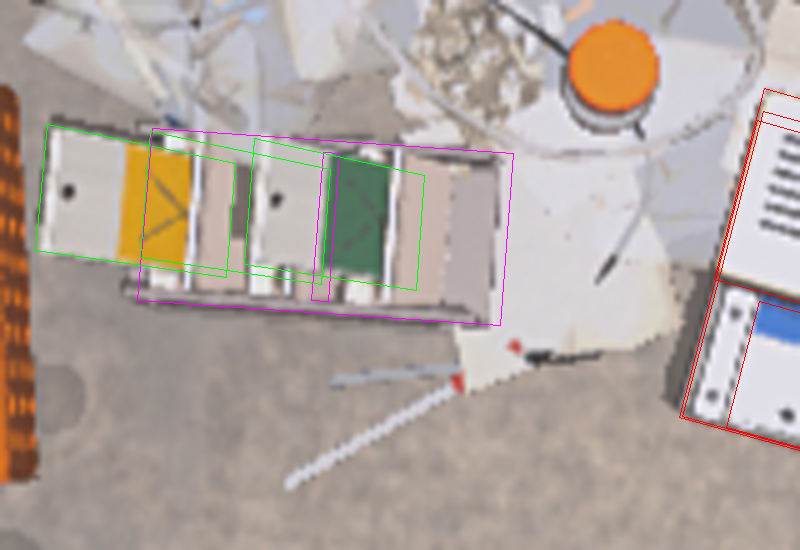

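View pics/ov_side.png

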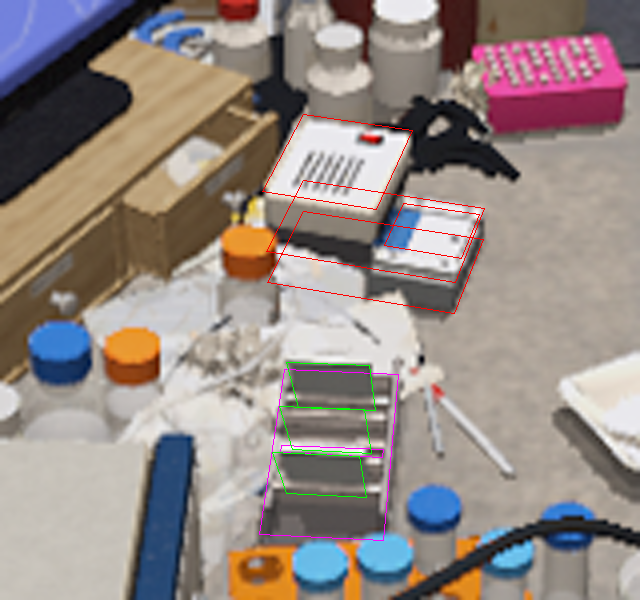

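```bash
python3 - <<'E'
import cv2
t=cv2.imread("pics/top0.png"); s=cv2.imread("pics/side0.png")
cv2.imwrite("pics/a1.png",cv2.resize(t[210:256,216:316],None,fx=8,fy=8,interpolation=cv2.INTER_CUBIC))
cv2.imwrite("pics/a2.png",cv2.resize(s[256:308,290:336],None,fx=11,fy=11,interpolation=cv2.INTER_CUBIC))
E
```

```text
(no output)
```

View pics/a1.png

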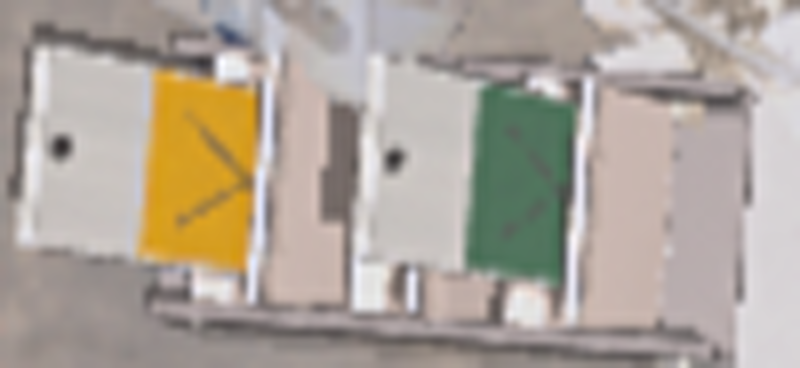

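View pics/a2.png

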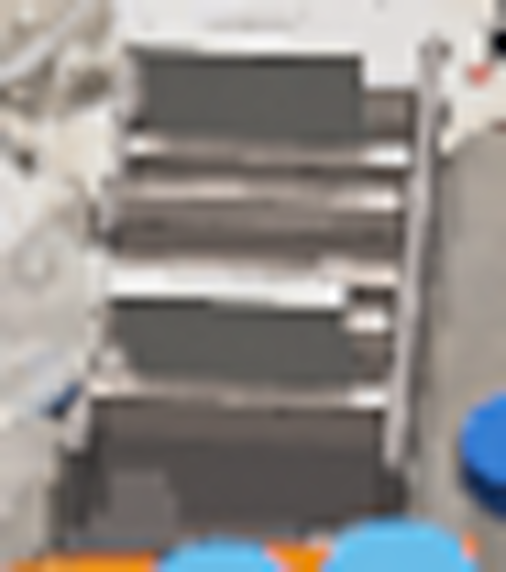

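```bash
cat > fit2.py <<'E'
from h import *
from scipy.optimize import least_squares
np.set_printoptions(precision=4,suppress=True)
def pp(x0,lean,a,y,w,d=0): # a up from coated end, w: +.003 face, -.003 back
    s,c=np.sin(lean),np.cos(lean)
    return (x0+d-a*s+w*c, y, .0117+a*c+w*s)
t=lambda p:uz(p,(216,210),8); sd=lambda p:uz(p,(290,256),11)
h=.028
obs=[]
for x0,bk,fc,ct in((-.046,[(36,45),(20,245)],[(50,47),(36,248)],[(155,70),(140,258)]),(.046,[(370,55),(356,255)],[(385,57),(372,260)],[(482,82),(468,265)])):
    for pts,a,w in((bk,.12,-.003),(fc,.12,.003),(ct,.08,.003)):
        for p,y in zip(pts,(h,-h)): obs.append(("top",x0,a,y,w,t(p)[0]))
for x0,bk in((.046,[(130,50),(362,57)]),(-.046,[(110,300),(345,305)])):
    for p,y in zip(bk,(h,-h)): obs.append(("side",x0,.12,y,-.003,sd(p)[0]))
def f(p):
    x,y,yaw,le=p
    r=[proj(n,T(x,y,yaw,pp(x0,le,a,yy,w)))[0]-q for n,x0,a,yy,w,q in obs]
    return np.array(r).ravel()
if __name__=="__main__":
    s=least_squares(f,[.555,.05,-1.65,.6]); print(s.x,np.degrees(s.x[3])); print(s.fun.reshape(-1,2).round(2))
    rk=s.x[:3]
    # base right edge
    print(proj("top",T(*rk,[(.088,.042,.01),(.088,-.042,.01)])),t([(745,95),(728,345)]))
    print(back("top",t([(745,95),(728,345)]),.01), T(*rk,[(.088,.042,.01),(.088,-.042,.01)]))
E
python3 fit2.py
```

```text
[ 0.5574  0.0416 -1.6319  0.6281] 35.98951346701409
[[-0.35  0.27]
 [ 0.25  0.52]
 [-0.27 -0.13]
 [ 0.07  0.09]
 [ 0.18 -0.6 ]
 [ 0.75  0.44]
 [-0.54  0.51]
 [-0.01  0.81]
 [-0.43  0.12]
 [-0.02  0.13]
 [-0.31 -0.64]
 [ 0.32  1.06]
 [-0.5  -0.11]
 [-0.86 -0.25]
 [-1.06 -0.25]
 [-0.67 -0.16]]
[[314.3936 218.5014]
 [313.062  253.0629]] [[308.6875 221.4375]
 [306.5625 252.6875]]
[[ 0.5872 -0.0348  0.01  ]
 [ 0.5114 -0.028   0.01  ]] [[ 0.594  -0.0488  0.01  ]
 [ 0.5101 -0.0437  0.01  ]]
```

```bash
python3 - <<'E'
from fit2 import *
for nm,z,P in (("lipY",.05,[(272,60),(252,300)]),("lipG",.05,[(590,75),(570,320)]),("base",.01,[(745,95),(728,345)]),("railbot",.03,[(150,305),(720,350)])):
    b=back("top",t(P),z); d=b[0]-b[1]; print(nm,b, np.degrees(np.arctan2(d[1],d[0])),np.linalg.norm(d))
for z,P in((.05,[(130,148),(400,152)]),(.05,[(115,195),(400,198)]),(.05,[(95,390),(380,398)]),(.04,[(435,50),(395,465)])):
    b=back("side",sd(P),z); d=b[0]-b[1]; print(b, np.degrees(np.arctan2(d[1],d[0])),np.linalg.norm(d))
rk=[.5574,.0416,-1.6319]
print("panel yaw deg",np.degrees(-1.6319)+90)
# per panel yaw fits
for x0 in(-.046,.046):
    o=[q for q in obs if q[1]==x0]
    g=lambda p:np.array([proj(n,T(p[0],p[1],p[2],pp(x0,.628,a,yy,w)))[0]-q for n,_,a,yy,w,q in o]).ravel()
    s=least_squares(g,rk); print(x0,s.x,T(*s.x,(x0,0,.01)),np.degrees(s.x[2])+90)
E
```

```text
lipY [[0.5957 0.102  0.05  ]
 [0.5255 0.1086 0.05  ]] -5.375038710459822 0.07047190291540248
lipG [[0.5889 0.0091 0.05  ]
 [0.5175 0.0163 0.05  ]] -5.687972084688761 0.07183950639592276
base [[ 0.5872 -0.0348  0.01  ]
 [ 0.5114 -0.028   0.01  ]] -5.1165345822606305 0.07603645689857437
railbot [[ 0.5263  0.1424  0.03  ]
 [ 0.5088 -0.0263  0.03  ]] 84.10296806558435 0.16958944523937125
[[0.5871 0.0367 0.05  ]
 [0.5184 0.0399 0.05  ]] -2.6575334335618868 0.06872788963954363
[[0.5908 0.055  0.05  ]
 [0.5189 0.0579 0.05  ]] -2.2612938005630823 0.07188681309777538
[[0.5952 0.1279 0.05  ]
 [0.526  0.1323 0.05  ]] -3.686080754772147 0.0693448775737227
[[ 0.5077 -0.0132  0.04  ]
 [ 0.5227  0.1455  0.04  ]] -95.40251657781066 0.15933524045625014
panel yaw deg -3.5009825873990366
-0.046 [ 0.5555  0.042  -1.6469] [[0.559  0.0878 0.01  ]] -4.357697087768159
0.046 [ 0.5574  0.0413 -1.6478] [[ 0.5539 -0.0045  0.01  ]] -4.4119782962369385
```

```bash
cat >> h.py <<'E'
ST=(.5185,-.1899,-.2874); RK=(.5565,.0417,-1.655)
# desired tool pose -> shift and rotvec in tool frame
def rel(p,R):
    from station import sense
    s=sense(); R0=Rn.from_quat(s["ee_rot"]); 
    return R0.inv().apply(np.array(p)-s["ee_pos"]), (R0.inv()*R).as_rotvec()
def axes(y,z):
    y=np.array(y,float);y/=np.linalg.norm(y);z=np.array(z,float);z-=y*(y@z);z/=np.linalg.norm(z)
    return Rn.from_matrix(np.c_[np.cross(y,z),y,z])
def dirT(F,v): return T(0,0,F[2],v)[0]
def st():
    from station import sense
    s=sense(); print("t",s["clock"],"q",s["qpos"].round(3),"p",s["ee_pos"].round(4),"F",s["force"].round(1),"w",round(s["width"],3))
    print(Rn.from_quat(s["ee_rot"]).as_matrix().round(3))
E
python3 - <<'E'
from h import *
np.set_printoptions(precision=4,suppress=True)
st()
zs=dirT(ST,(0,1,0))
for sg in(1,-1):
    R=axes((0,0,-1),sg*zs)
    for P in((-.030,0,.12),):
        print(sg,T(*ST,P),rel(T(*ST,P)[0],R))
E
```

```text
t 0.1 q [ 1.167  0.088  1.372 -0.     1.684 -0.103] p [0.1628 0.5248 0.1997] F [-0.5  0.1 -0.2] w 1.003
[[ 0.955 -0.001  0.296]
 [-0.296 -0.002  0.955]
 [-0.    -1.    -0.002]]
1 [[ 0.4897 -0.1814  0.12  ]] (array([ 0.5216,  0.0808, -0.5775]), array([ 0.002 , -0.0134, -0.0002]))
-1 [[ 0.4897 -0.1814  0.12  ]] (array([ 0.5216,  0.0808, -0.5775]), array([0.0003, 3.1282, 0.0032]))
```

Request:
servo_tool:
  commands: [0.52,0.0,-0.577,0,-0.013,0,0,0.52,0.0,-0.577,0,-0.013,0,0,0.52,0.0,-0.577,0,-0.013,0,0,0.52,0.0,-0.577,0,-0.013,0,0,0.52,0.0,-0.577,0,-0.013,0,0]
  grip_force: 60

```text
clock: 0.72
ee_pos: [0.2942, 0.2397, 0.2004]
ee_rot: [0.7, -0.101, 0.101, -0.7]
force: [1.1, -0.4, 0.5]
width: -0.002
```

```bash
python3 - <<'E'
from h import *
st(); print(rel(T(*ST,(-.03,0,.12))[0],axes((0,0,-1),dirT(ST,(0,1,0)))))
E
```

```text
t 0.725 q [ 0.534 -0.303  1.725 -0.     1.72  -0.75 ] p [0.2942 0.2397 0.2004] F [ 1.1 -0.4  0.5] w -0.002
[[ 0.959  0.     0.283]
 [-0.283 -0.     0.959]
 [ 0.    -1.    -0.   ]]
(array([ 0.30671976,  0.08051955, -0.34856709]), array([4.35521126e-05, 4.28195480e-04, 2.36892770e-04]))
```

Request:
servo_tool:
  commands: [0.307,0.0,-0.349,0,0,0,0,0.307,0.0,-0.349,0,0,0,0,0.307,0.0,-0.349,0,0,0,0,0.307,0.0,-0.349,0,0,0,0,0.307,0.0,-0.349,0,0,0,0]

```text
clock: 1.35
ee_pos: [0.4256, -0.0439, 0.2006]
ee_rot: [-0.7, 0.101, -0.102, 0.7]
force: [0.4, 0.6, -0.2]
width: 0.002
```

Request:
servo_tool:
  commands: [0.14,0.03,-0.159,0,0,0,0,0.14,0.03,-0.159,0,0,0,0,0.14,0.03,-0.159,0,0,0,0,0.14,0.03,-0.159,0,0,0,0,0.14,0.03,-0.159,0,0,0,0]

```text
clock: 1.98
ee_pos: [0.5139, -0.2355, 0.1688]
ee_rot: [-0.699, 0.104, -0.101, 0.7]
force: [0.2, 0.3, 0.9]
width: -0.001
```

```bash
python3 - <<'E'
from h import *
st(); print(rel(T(*ST,(-.03,0,.06))[0],axes((0,0,-1),dirT(ST,(0,1,0)))))
for n in C: cv2.imwrite(f"pics/{n}1.png",cam(n)["frame"])
a=cv2.imread("pics/top1.png")[180:300,300:440];b=cv2.imread("pics/side1.png")[170:290,290:400]
cv2.imwrite("pics/m1.png",np.hstack([cv2.resize(a,(440,377)),cv2.resize(b,(345,377))]))
E
```

```text
t 1.975 q [-0.53   0.132  1.384  0.     1.628 -1.81 ] p [ 0.5139 -0.2355  0.1688] F [0.2 0.3 0.9] w -0.001
[[ 0.958 -0.003  0.286]
 [-0.286  0.002  0.958]
 [-0.004 -1.     0.001]]
(array([-0.03830836,  0.10895122,  0.04477696]), array([-0.00091163, -0.00305599, -0.00351719]))
```

View pics/m1.png

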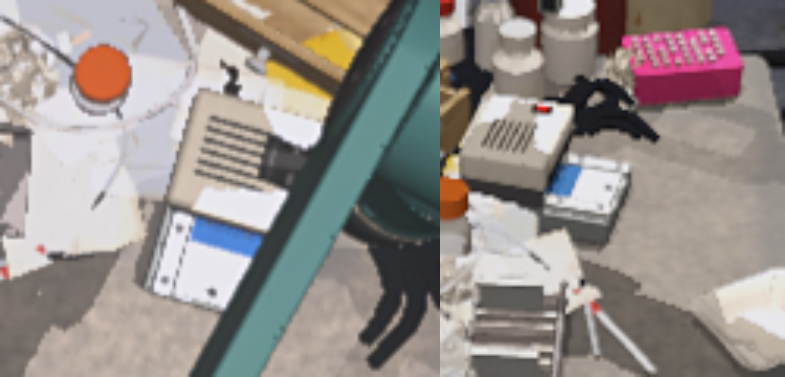

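Request:
servo_tool:
  commands: [-0.038,0.03,0.045,-0.001,-0.003,-0.0035,0,-0.038,0.03,0.045,-0.001,-0.003,-0.0035,0,-0.038,0.09,0.045,-0.001,-0.003,-0.0035,0,-0.038,0.11,0.045,-0.001,-0.003,-0.0035,0,-0.038,0.11,0.045,-0.001,-0.003,-0.0035,0]

```text
clock: 2.7
ee_pos: [0.49, -0.1791, 0.06]
ee_rot: [0.7, -0.099, 0.1, -0.7]
force: [-0.5, 0.8, 0.6]
width: 0.002
```

```bash
python3 - <<'E'
from h import *
st(); print(rel(T(*ST,(-.03,0,.036))[0],axes((0,0,-1),dirT(ST,(0,1,0)))))
for n in C: cv2.imwrite(f"pics/{n}2.png",cam(n)["frame"])
a=cv2.imread("pics/top2.png")[180:300,300:440];b=cv2.imread("pics/side2.png")[170:290,290:400]
cv2.imwrite("pics/m2.png",np.hstack([cv2.resize(a,(440,377)),cv2.resize(b,(345,377))]))
E
```

```text
t 2.7 q [-0.459  0.095  1.646 -0.     1.399 -1.746] p [ 0.49   -0.1791  0.06  ] F [-0.5  0.8  0.6] w 0.002
[[ 0.96   0.001  0.28 ]
 [-0.28  -0.001  0.96 ]
 [ 0.001 -1.    -0.001]]
(array([ 0.0004066 ,  0.0240502 , -0.00229854]), array([0.00054825, 0.00397875, 0.00130784]))
```

View pics/m2.png

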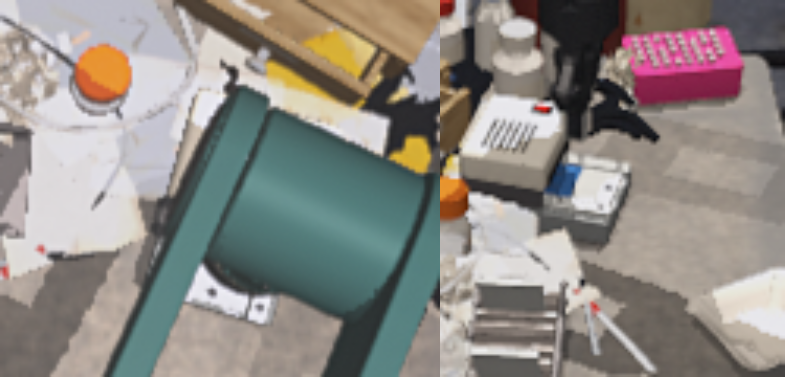

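Request:
servo_tool:
  commands: [0.0,0.015,-0.0025,0,0.004,0.001,0,0.0,0.02,-0.0025,0,0.004,0.001,0,0.0,0.023,-0.0025,0,0.004,0.001,0,0.0,0.0245,-0.0025,0,0.004,0.001,0,0.0,0.0245,-0.0025,0,0.004,0.001,0]

```text
clock: 3.42
ee_pos: [0.4902, -0.1827, 0.0363]
ee_rot: [0.7, -0.101, 0.103, -0.699]
force: [0.3, -0.6, 0.3]
width: 0.0
```

Request:
servo_tool:
  commands: [0.0,0.001,0.001,0,0,0,0,0.0,0.0015,0.001,0,0,0,0]

```text
clock: 3.68
ee_pos: [0.4906, -0.1816, 0.0349]
ee_rot: [0.7, -0.101, 0.103, -0.699]
force: [-0.8, 1.1, 0.3]
width: 0.001
```

Request:
servo_tool:
  commands: [0.0,0.001,0.0,0,0,0,0,0.0,0.002,0.0,0,0,0,0]

```text
clock: 3.92
ee_pos: [0.4904, -0.1817, 0.0327]
ee_rot: [0.7, -0.101, 0.103, -0.699]
force: [0.1, 0.8, -0.4]
width: -0.004
```

Request:
servo_tool:
  commands: [0.0,0.001,0.0,0,0,0,0,0.0,0.001,0.0,0,0,0,0]

```text
clock: 4.18
ee_pos: [0.4903, -0.1816, 0.0316]
ee_rot: [0.7, -0.101, 0.102, -0.699]
force: [0.1, -0.6, 0.7]
width: -0.001
```

Request:
servo_tool:
  commands: [0.0,0.001,0.0,0,0,0,0,0.0,0.001,0.0,0,0,0,0]

```text
clock: 4.42
ee_pos: [0.4904, -0.1817, 0.0307]
ee_rot: [0.7, -0.101, 0.103, -0.699]
force: [-0.5, -1.1, 0.2]
width: 0.002
```

```bash
python3 - <<'E'
from h import *
st()
cv2.imwrite("pics/side3.png",cam("side")["frame"])
b=cv2.imread("pics/side3.png")[200:260,310:370]
cv2.imwrite("pics/m3.png",cv2.resize(b,(600,600),interpolation=cv2.INTER_CUBIC))
print((proj("side",[st for st in [sense_p for sense_p in []]]) if 0 else ""))
E
```

```text
t 4.425 q [-0.463  0.124  1.677 -0.     1.338 -1.745] p [ 0.4904 -0.1817  0.0307] F [-0.5 -1.1  0.2] w 0.002
[[ 0.959  0.002  0.285]
 [-0.285 -0.002  0.959]
 [ 0.002 -1.    -0.001]]
```

View pics/m3.png

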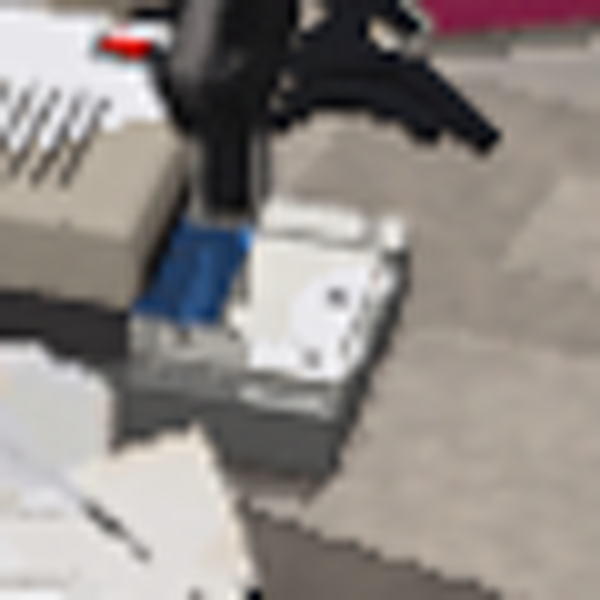

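```bash
python3 - <<'E'
from h import *
for z in(.031,.036,.05):
    print(z,(proj("side",[(.4904,-.1817,z)])-[310,200])*10)
print((proj("side",T(*ST,[(-.03,0,.036),(-.03,-.0295,.038),(-.03,.0295,.038)]))-[310,200])*10)
from station import read_camera
c=read_camera("side"); print(c["R"],c["t"])
E
```

```text
0.031 [[227.9193474  281.29926627]]
0.036 [[228.09857459 268.31175842]]
0.05 [[228.6036702 231.7105433]]
[[230.28456671 268.85217814]
 [253.38330282 210.70918974]
 [206.74963226 317.9198986 ]]
[[-0.9998609   0.01517192 -0.00692788]
 [ 0.01475889  0.61134913 -0.79122337]
 [-0.00776902 -0.79121555 -0.61148801]] [0.5465843  0.07511887 1.67940524]
```

Request:
servo_tool:
  commands: [0.0,0.001,0.0,0,0,0,0,0.0,0.002,0.0,0,0,0,0,0.0,0.002,0.0,0,0,0,0]

```text
clock: 4.9
ee_pos: [0.4903, -0.1817, 0.0287]
ee_rot: [0.7, -0.101, 0.102, -0.699]
force: [0.6, 1.0, 0.2]
width: 0.003
```

```bash
python3 - <<'E'
from h import *
st()
cv2.imwrite("pics/side4.png",cam("side")["frame"])
a=cv2.imread("pics/side2.png")[190:250,310:370]
b=cv2.imread("pics/side4.png")[190:250,310:370]
cv2.imwrite("pics/m4.png",np.hstack([cv2.resize(i,(390,390),interpolation=cv2.INTER_NEAREST) for i in (a,b)]))
E
```

```text
t 4.9 q [-0.463  0.126  1.68  -0.     1.334 -1.745] p [ 0.4903 -0.1817  0.0287] F [0.6 1.  0.2] w 0.003
[[ 0.959  0.002  0.285]
 [-0.285 -0.001  0.959]
 [ 0.002 -1.    -0.001]]
```

View pics/m4.png

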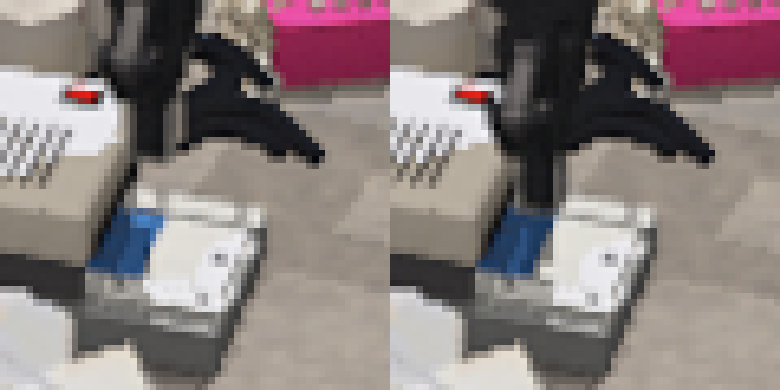

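Request:
servo_tool:
  commands: [0.0,0.001,0.0,0,0,0,0,0.0,0.002,0.0,0,0,0,0,0.0,0.003,0.0,0,0,0,0,0,0.004,0,0,0,0,0]

```text
clock: 5.45
ee_pos: [0.4904, -0.1817, 0.0247]
ee_rot: [0.7, -0.101, 0.103, -0.699]
force: [-0.3, 0.3, 0.9]
width: 0.0
```

Request:
servo_tool:
  commands: [0.0,0.001,0.0,0,0,0,0,0.0,0.002,0.0,0,0,0,0,0.0,0.003,0.0,0,0,0,0,0,0.003,0,0,0,0,0]

```text
clock: 5.95
ee_pos: [0.4904, -0.1817, 0.0217]
ee_rot: [0.7, -0.101, 0.102, -0.699]
force: [-0.8, -0.4, 0.4]
width: 0.0
```

Request:
servo_tool:
  commands: [0.0,0.001,0.0,0,0,0,0,0.0,0.002,0.0,0,0,0,0,0.0,0.003,0.0,0,0,0,0,0,0.003,0,0,0,0,0]

```text
clock: 6.45
ee_pos: [0.4904, -0.1817, 0.0187]
ee_rot: [0.7, -0.101, 0.103, -0.699]
force: [-0.0, 1.1, -0.3]
width: 0.0
```

```bash
python3 - <<'E'
from h import *
st()
cv2.imwrite("pics/side5.png",cam("side")["frame"]);cv2.imwrite("pics/top5.png",cam("top")["frame"])
b=cv2.imread("pics/side5.png")[170:250,300:380]
a=cv2.imread("pics/top5.png")[200:280,330:410]
cv2.imwrite("pics/m5.png",np.hstack([cv2.resize(i,(400,400),interpolation=cv2.INTER_NEAREST) for i in (a,b)]))
E
```

```text
t 6.45 q [-0.463  0.136  1.69  -0.     1.313 -1.745] p [ 0.4904 -0.1817  0.0187] F [-0.   1.1 -0.3] w 0.0
[[ 0.959  0.002  0.285]
 [-0.285 -0.001  0.959]
 [ 0.002 -1.    -0.001]]
```

View pics/m5.png

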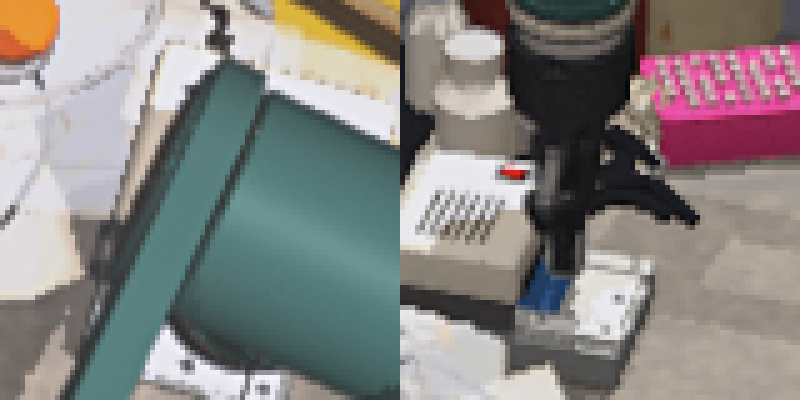

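Request:
servo_tool:
  commands: [0.0,0.001,0.0,0,0,0,0,0.0,0.002,0.0,0,0,0,0,0.0,0.003,0.0,0,0,0,0,0,0.003,0,0,0,0,0]

```text
clock: 7.05
ee_pos: [0.4904, -0.1817, 0.0156]
ee_rot: [0.7, -0.101, 0.103, -0.699]
force: [-0.6, 1.0, 0.1]
width: -0.001
```

Request:
servo_tool:
  commands: [0.0,0.001,0.0,0,0,0,0,0.0,0.002,0.0,0,0,0,0]

```text
clock: 7.3
ee_pos: [0.4905, -0.1817, 0.0137]
ee_rot: [0.7, -0.101, 0.103, -0.699]
force: [0.5, 0.2, -0.8]
width: 0.001
```

Request:
servo_tool:
  commands: [0.0,0.001,0.0,0,0,0,0,0,0.001,0,0,0,0,0]

```text
clock: 7.55
ee_pos: [0.4904, -0.1817, 0.0127]
ee_rot: [0.7, -0.101, 0.102, -0.699]
force: [0.4, -0.3, -0.1]
width: -0.0
```

Request:
servo_tool:
  commands: [0.0,0.001,0.0,0,0,0,0,0,0.001,0,0,0,0,0]

```text
clock: 7.8
ee_pos: [0.4904, -0.1817, 0.0117]
ee_rot: [0.7, -0.101, 0.103, -0.699]
force: [0.4, -0.4, 0.2]
width: 0.003
```

Request:
servo_tool:
  commands: [0.0,0.001,0.0,0,0,0,0,0,0.001,0,0,0,0,0]

```text
clock: 8.05
ee_pos: [0.4904, -0.1817, 0.0107]
ee_rot: [0.7, -0.101, 0.103, -0.699]
force: [-0.4, 0.1, -0.1]
width: 0.002
```

Request:
servo_tool:
  commands: [0.0,0.001,0.0,0,0,0,0,0,0.001,0,0,0,0,0]

```text
clock: 8.3
ee_pos: [0.4904, -0.1817, 0.0097]
ee_rot: [0.7, -0.101, 0.103, -0.699]
force: [0.5, 0.4, 1.2]
width: 0.002
```

```bash
python3 - <<'E'
from h import *
st()
cv2.imwrite("pics/side6.png",cam("side")["frame"])
b=cv2.imread("pics/side6.png")[170:250,300:380]
cv2.imwrite("pics/m6.png",cv2.resize(b,(560,560),interpolation=cv2.INTER_CUBIC))
E
```

```text
t 8.3 q [-0.463  0.145  1.699 -0.     1.295 -1.745] p [ 0.4904 -0.1817  0.0097] F [0.5 0.4 1.2] w 0.002
[[ 0.959  0.002  0.285]
 [-0.285 -0.001  0.959]
 [ 0.002 -1.    -0.001]]
```

View pics/m6.png

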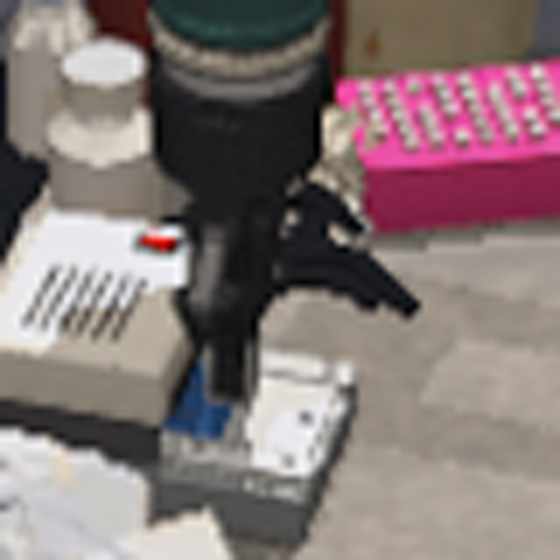

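Request:
servo_tool:
  commands: [0.0,0.001,0.0,0,0,0,0,0,0.002,0,0,0,0,0,0,0.002,0,0,0,0,0]

```text
clock: 8.72
ee_pos: [0.4904, -0.1817, 0.0076]
ee_rot: [0.7, -0.101, 0.102, -0.699]
force: [0.4, 0.6, 0.2]
width: 0.001
```

Request:
servo_tool:
  commands: [0.0,0.001,0.0,0,0,0,0,0,0.002,0,0,0,0,0,0,0.002,0,0,0,0,0]

```text
clock: 9.1
ee_pos: [0.4905, -0.1817, 0.0057]
ee_rot: [0.7, -0.101, 0.103, -0.699]
force: [0.1, 0.1, -0.5]
width: 0.0
```

Request:
servo_tool:
  commands: [0.0,0.001,0.0,0,0,0,0,0,0.0015,0,0,0,0,0,0,0.0015,0,0,0,0,0]

```text
clock: 9.48
ee_pos: [0.491, -0.182, 0.0056]
ee_rot: [0.7, -0.1, 0.103, -0.699]
force: [-1.7, 1.6, 5.9]
width: -0.004
```

```bash
python3 - <<'E'
from h import *
st()
cv2.imwrite("pics/side7.png",cam("side")["frame"])
b=cv2.imread("pics/side7.png")[180:240,310:370]
cv2.imwrite("pics/m7.png",cv2.resize(b,(600,600),interpolation=cv2.INTER_CUBIC))
b=cv2.imread("pics/side6.png")[180:240,310:370]
cv2.imwrite("pics/m7b.png",cv2.resize(b,(600,600),interpolation=cv2.INTER_CUBIC))
print((proj("side",T(*ST,[(-.03,0,.036),(-.03,.0145,.036),(-.019,.0145,.036),(-.041,.0145,.036)]))-[310,180])*10)
E
```

```text
t 9.475 q [-0.463  0.15   1.703 -0.     1.285 -1.745] p [ 0.491  -0.182   0.0056] F [-1.7  1.6  5.9] w -0.004
[[ 0.959  0.003  0.285]
 [-0.285 -0.002  0.959]
 [ 0.004 -1.    -0.001]]
[[230.28456671 468.85217814]
 [218.7621418  495.37333848]
 [184.37393493 489.93583117]
 [253.24231456 500.82538755]]
```

View pics/m7.png

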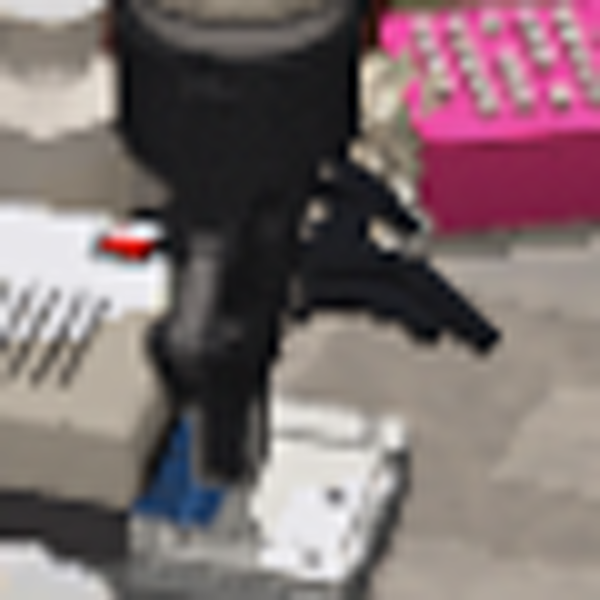

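Request:
servo_tool:
  commands: [-0.002,0.0015,0.0,0,0,0,0,-0.006,0.002,0,0,0,0,0,-0.01,0.002,0,0,0,0,0]

```text
clock: 9.9
ee_pos: [0.4844, -0.1805, 0.0056]
ee_rot: [0.701, -0.098, 0.106, -0.698]
force: [2.1, -0.4, 6.7]
width: -0.003
```

```bash
python3 - <<'E'
from h import *
st()
cv2.imwrite("pics/side8.png",cam("side")["frame"])
b=cv2.imread("pics/side8.png")[180:240,310:370]
cv2.imwrite("pics/m8.png",cv2.resize(b,(600,600),interpolation=cv2.INTER_CUBIC))
E
```

```text
t 9.9 q [-0.466  0.13   1.725 -0.     1.274 -1.748] p [ 0.4844 -0.1805  0.0056] F [ 2.1 -0.4  6.7] w -0.003
[[ 0.959  0.01   0.285]
 [-0.285 -0.005  0.959]
 [ 0.012 -1.    -0.002]]
```

View pics/m8.png

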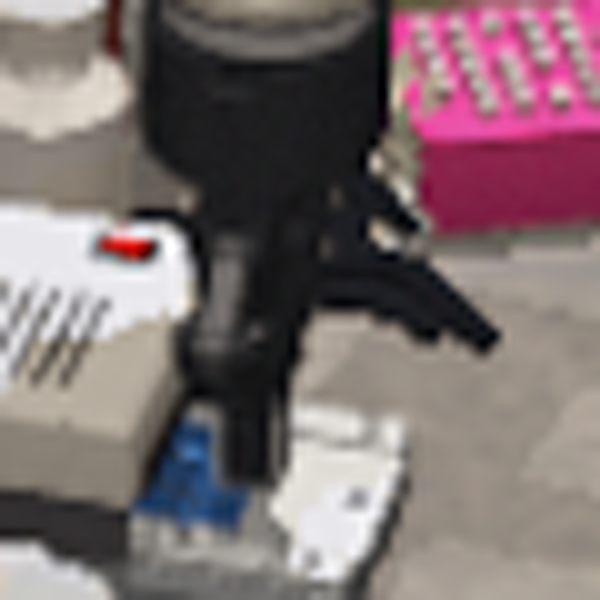

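Request:
servo_tool:
  commands: [-0.005,0,0.0,0,0,0,0,-0.01,0,0,0,0,0,0,-0.015,0,0,0,0,0,0,-0.02,0,0,0,0,0,0,-0.022,0,0,0,0,0,0]

```text
clock: 10.58
ee_pos: [0.4632, -0.1743, 0.0055]
ee_rot: [0.701, -0.098, 0.106, -0.698]
force: [1.7, -1.8, 8.6]
width: -0.001
```

```bash
python3 - <<'E'
from h import *
st()
cv2.imwrite("pics/side9.png",cam("side")["frame"])
b=cv2.imread("pics/side9.png")[180:240,310:370]
cv2.imwrite("pics/m9.png",cv2.resize(b,(600,600),interpolation=cv2.INTER_CUBIC))
E
```

```text
t 10.575 q [-0.474  0.083  1.777 -0.     1.269 -1.756] p [ 0.4632 -0.1743  0.0055] F [ 1.7 -1.8  8.6] w -0.001
[[ 0.958  0.01   0.285]
 [-0.285 -0.005  0.959]
 [ 0.012 -1.    -0.002]]
```

View pics/m9.png

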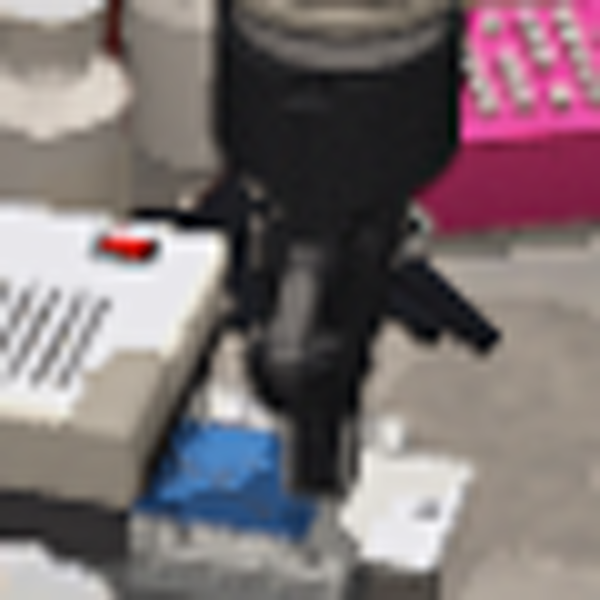

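Request:
servo_tool:
  commands: [0,-0.01,0.0,0,0,0,0,0.012,-0.01,0,0,0,-0.012,0,0.022,-0.008,0,0,0,-0.012,0,0.022,-0.003,0,0,0,-0.012,0,0.022,0.0,0,0,0,-0.012,0]

```text
clock: 11.25
ee_pos: [0.4825, -0.1795, 0.0055]
ee_rot: [0.701, -0.096, 0.108, -0.698]
force: [-5.3, 2.7, 26.0]
width: -0.001
```

Request:
servo_tool:
  commands: [0,0.001,0.0,0,0,0,0,0,0.001,0,0,0,0,0]

```text
clock: 11.5
ee_pos: [0.4831, -0.1799, 0.0055]
ee_rot: [0.701, -0.095, 0.108, -0.698]
force: [-4.8, 2.5, 19.7]
width: -0.003
```

Request:
servo_tool:
  commands: [0,-0.0025,0.0,0,0,0,0,-0.005,-0.0025,0,0,0,0,0,-0.01,-0.0025,0,0,0,0,0,-0.015,-0.0025,0,0,0,0,0]

```text
clock: 12.0
ee_pos: [0.4691, -0.1758, 0.0056]
ee_rot: [0.701, -0.095, 0.109, -0.698]
force: [2.3, -0.1, 8.8]
width: -0.001
```

```bash
python3 - <<'E'
from h import *
st()
cv2.imwrite("pics/side10.png",cam("side")["frame"])
b=cv2.imread("pics/side10.png")[180:240,310:370]
cv2.imwrite("pics/m10.png",cv2.resize(b,(600,600),interpolation=cv2.INTER_CUBIC))
E
```

```text
t 12.0 q [-0.473  0.089  1.771  0.002  1.261 -1.756] p [ 0.4691 -0.1758  0.0056] F [ 2.3 -0.1  8.8] w -0.001
[[ 0.958  0.02   0.285]
 [-0.285 -0.008  0.959]
 [ 0.021 -1.    -0.002]]
```

View pics/m10.png

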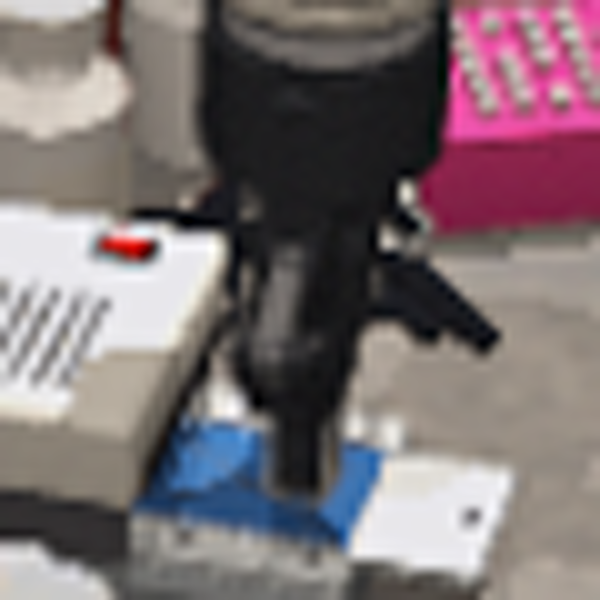

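```bash
cat >> h.py <<'E'
def toST(p): 
    p=np.atleast_2d(p); c,s=np.cos(ST[2]),np.sin(ST[2]); d=p-[ST[0],ST[1],0]
    return np.c_[c*d[:,0]+s*d[:,1],-s*d[:,0]+c*d[:,1],p[:,2]]
E
python3 - <<'E'
from h import *
np.set_printoptions(precision=4,suppress=True)
print(toST(back("side",uz([(386,458),(350,548)],(310,180),10),.036)))
print(toST(back("side",uz([(515,472),(485,575),(472,517)],(310,180),10),.036)))
print(toST(back("side",uz([(245,460-0),(220,525)],(310,200),10),.036)))
st(); from station import sense; print(toST(sense()["ee_pos"]))
E
```

```text
[[-0.0736 -0.0202  0.036 ]
 [-0.0736  0.0286  0.036 ]]
[[-0.1141 -0.0233  0.036 ]
 [-0.1164  0.0314  0.036 ]
 [-0.1062  0.0033  0.036 ]]
[[-0.0563  0.0913  0.036 ]
 [-0.0569  0.1235  0.036 ]]
t 12.05 q [-0.473  0.088  1.772  0.002  1.261 -1.756] p [ 0.4685 -0.1756  0.0056] F [ 1.1 -0.4  9.3] w -0.004
[[ 0.958  0.019  0.285]
 [-0.285 -0.008  0.959]
 [ 0.02  -1.    -0.002]]
[[-0.052  -0.0005  0.0056]]
```

```bash
cat >> h.py <<'E'
def graspR(beta):
    xs=dirT(ST,(1,0,0)); return axes(np.cos(beta)*xs-np.sin(beta)*np.array([0,0,1]),dirT(ST,(0,1,0)))
D=.0495
E
python3 - <<'E'
from h import *
np.set_printoptions(precision=4,suppress=True)
R=graspR(np.pi/4); y=R.as_matrix()[:,1]
G=T(*ST,(-.105,0,.033))[0]
print(G, G+y*D, rel(G+y*(D-.06),R))
E
```

```text
[ 0.4178 -0.1601  0.033 ] [ 0.4514 -0.1701 -0.002 ] (array([-0.0597, -0.036 ,  0.0004]), array([ 0.0023, -0.0005, -0.7652]))
```

Request:
servo_tool:
  commands: [0,-0.02,0.0,0,0,0,0,0,-0.07,0,0,0,0,0,-0.05,-0.1,0,0,0,0,0,-0.08,-0.12,0,0,0,0,1]

```text
clock: 12.55
ee_pos: [0.3866, -0.1506, 0.1226]
ee_rot: [0.701, -0.097, 0.106, -0.699]
force: [0.2, -0.3, 0.7]
width: 0.2
```

```bash
python3 - <<'E'
from h import *
np.set_printoptions(precision=4,suppress=True)
st()
R=graspR(np.pi/4); y=R.as_matrix()[:,1]
G=T(*ST,(-.105,0,.033))[0]
print(rel(G+y*(D-.08),R))
E
```

```text
t 12.55 q [-0.51  -0.203  1.801  0.002  1.53  -1.792] p [ 0.3866 -0.1506  0.1226] F [ 0.2 -0.3  0.7] w 0.2
[[ 0.959  0.012  0.285]
 [-0.285 -0.004  0.959]
 [ 0.013 -1.    -0.001]]
(array([ 0.0101,  0.0681, -0.0002]), array([ 0.0012, -0.0008, -0.7722]))
```

Request:
servo_tool:
  commands: [0,0.0,0.0,0,0,-0.18,1,0,0.0,0,0,0,-0.36,1,0,0,0,0,0,-0.54,1,0,0,0,0,0,-0.72,1,0,0.02,0,0,0,-0.772,1]

```text
clock: 13.18
ee_pos: [0.4075, -0.1619, 0.092]
ee_rot: [0.685, 0.17, 0.359, -0.611]
force: [0.6, -0.6, -0.6]
width: 1.003
```

```bash
python3 - <<'E'
from h import *
np.set_printoptions(precision=4,suppress=True)
st()
R=graspR(np.pi/4); y=R.as_matrix()[:,1]
G=T(*ST,(-.105,0,.033))[0]
print(rel(G+y*(D-.05),R))
for n in C: cv2.imwrite(f"pics/{n}11.png",cam(n)["frame"])
b=cv2.imread("pics/side11.png")[150:250,300:400]
a=cv2.imread("pics/top11.png")[200:300,310:410]
cv2.imwrite("pics/m11.png",np.hstack([cv2.resize(i,(400,400),interpolation=cv2.INTER_CUBIC) for i in (a,b)]))
E
```

```text
t 13.175 q [-0.799 -0.755  2.392  0.473  0.859 -2.272] p [ 0.4075 -0.1619  0.092 ] F [ 0.6 -0.6 -0.6] w 1.003
[[ 0.685  0.671  0.284]
 [-0.206 -0.195  0.959]
 [ 0.699 -0.716  0.005]]
(array([-0.0345,  0.0483,  0.0044]), array([-0.003 , -0.0034, -0.012 ]))
```

View pics/m11.png

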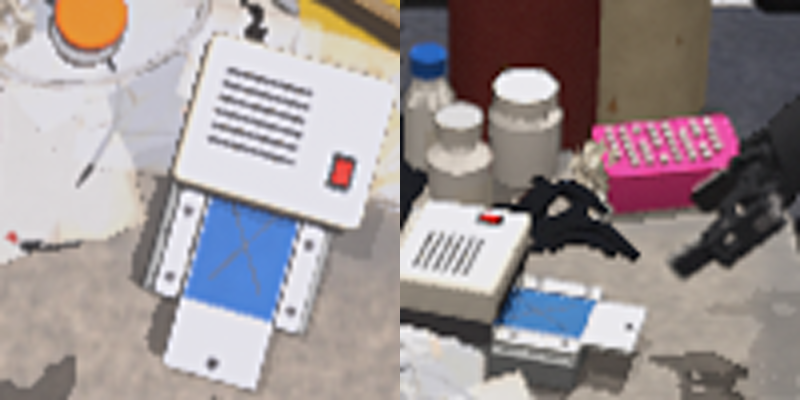

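```bash
python3 - <<'E'
from h import *
np.set_printoptions(precision=1,suppress=True)
from station import sense
s=sense(); M=Rn.from_quat(s["ee_rot"]).as_matrix(); p=s["ee_pos"]
for n,off in(("side",(300,150)),("top",(310,200))):
  for k in(0,.03,.043):
    for zz in (.05,-.05):
      print(n,k,zz,(proj(n,[p-k*M[:,1]+zz*M[:,2]])-off)*4+([400,0] if n=="side" else 0))
E
```

```text
side 0 0.05 [[631.  303.7]]
side 0 -0.05 [[658.5 231.6]]
side 0.03 0.05 [[659.9 283.9]]
side 0.03 -0.05 [[686.4 211.9]]
side 0.043 0.05 [[672.6 275.2]]
side 0.043 -0.05 [[698.6 203.3]]
top 0 0.05 [[136.3 364.4]]
top 0 -0.05 [[311.4 411.9]]
top 0.03 0.05 [[128.7 403. ]]
top 0.03 -0.05 [[308.2 451.8]]
top 0.043 0.05 [[125.4 420.3]]
top 0.043 -0.05 [[306.7 469.6]]
```

```bash
python3 - <<'E'
import cv2
b=cv2.imread("pics/side11.png")[160:260,350:450]
cv2.imwrite("pics/m11b.png",cv2.resize(b,(700,700),interpolation=cv2.INTER_CUBIC))
E
```

```text
(no output)
```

View pics/m11b.png

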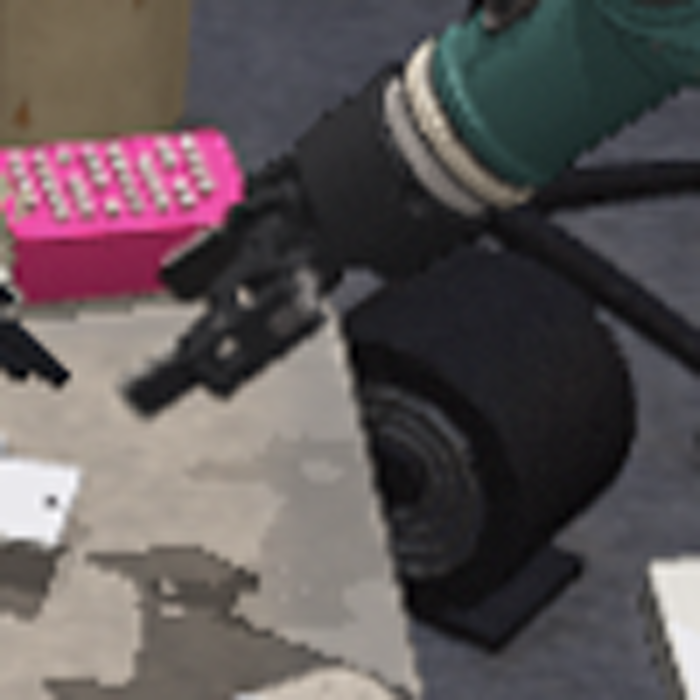

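```bash
sed -i 's/^D=.*/D=.053/' h.py; python3 - <<'E'
from h import *
np.set_printoptions(precision=4,suppress=True)
R=graspR(np.radians(55)); y=R.as_matrix()[:,1]
G=T(*ST,(-.103,0,.033))[0]
print(G+y*D,rel(G+y*(D-.06),R))
E
```

```text
[ 0.4489 -0.1693 -0.0104] (array([-0.0271,  0.0424,  0.0029]), array([-0.0064, -0.0049,  0.1538]))
```

Request:
servo_tool:
  commands: [0,0.01,0.0,0,0,0.154,1,-0.01,0.03,0.003,-0.006,-0.005,0.154,1,-0.027,0.042,0.003,-0.006,-0.005,0.154,1,-0.027,0.042,0.003,-0.006,-0.005,0.154,1]

```text
clock: 13.78
ee_pos: [0.4189, -0.1612, 0.0459]
ee_rot: [0.699, 0.118, 0.308, -0.635]
force: [-0.2, -0.1, 0.2]
width: 1.003
```

```bash
python3 - <<'E'
from h import *
np.set_printoptions(precision=4,suppress=True)
st()
R=graspR(np.radians(55)); y=R.as_matrix()[:,1]
G=T(*ST,(-.103,0,.033))[0]
print(rel(G+y*(D),R))
for n in C: cv2.imwrite(f"pics/{n}12.png",cam(n)["frame"])
b=cv2.imread("pics/side12.png")[170:250,320:400]
a=cv2.imread("pics/top12.png")[220:300,310:390]
cv2.imwrite("pics/m12.png",np.hstack([cv2.resize(i,(400,400),interpolation=cv2.INTER_CUBIC) for i in (a,b)]))
E
```

```text
t 13.775 q [-0.666 -0.539  2.32   0.3    0.8   -2.101] p [ 0.4189 -0.1612  0.0459] F [-0.2 -0.1  0.2] w 1.003
[[ 0.783  0.555  0.281]
 [-0.227 -0.166  0.96 ]
 [ 0.579 -0.815 -0.004]]
(array([-0.0073,  0.0639,  0.0009]), array([0.0021, 0.0045, 0.0072]))
```

View pics/m12.png

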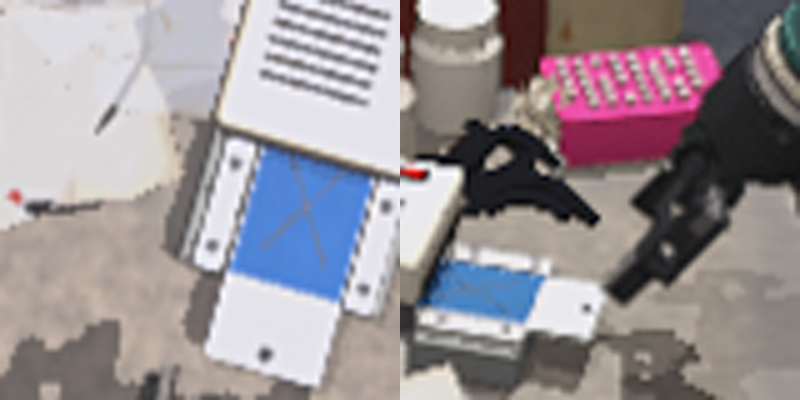

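```bash
python3 - <<'E'
from h import *
np.set_printoptions(precision=4,suppress=True)
print(toST(back("top",uz([(205,352),(320,388),(230,272),(340,302),(265,355)],(310,220),5),.036)))
from station import sense; print(toST(sense()["ee_pos"]))
E
```

```text
[[-0.1112  0.0298  0.036 ]
 [-0.1134 -0.0261  0.036 ]
 [-0.0722  0.028   0.036 ]
 [-0.0723 -0.0251  0.036 ]
 [-0.1053  0.0024  0.036 ]]
[[-0.102  -0.0017  0.0486]]
```

Request:
servo_tool:
  commands: [-0.0055,0.02,0.002,0.002,0.0045,0.007,1,-0.0055,0.04,0.002,0.002,0.0045,0.007,1,-0.0055,0.055,0.002,0.002,0.0045,0.007,1,-0.0055,0.065,0.002,0.002,0.0045,0.007,1,-0.0055,0.065,0.002,0.002,0.0045,0.007,1]

```text
clock: 14.5
ee_pos: [0.4525, -0.1702, -0.0085]
ee_rot: [0.698, 0.115, 0.308, -0.636]
force: [0.1, 0.3, -0.2]
width: 1.002
```

```bash
python3 - <<'E'
from h import *
np.set_printoptions(precision=4,suppress=True)
st()
R=graspR(np.radians(55)); y=R.as_matrix()[:,1]
G=T(*ST,(-.101,0.0015,.033))[0]
print(rel(G+y*(D),R))
for n in C: cv2.imwrite(f"pics/{n}13.png",cam(n)["frame"])
b=cv2.imread("pics/side13.png")[180:250,330:400]
a=cv2.imread("pics/top13.png")[230:300,310:380]
cv2.imwrite("pics/m13.png",np.hstack([cv2.resize(i,(400,400),interpolation=cv2.INTER_CUBIC) for i in (a,b)]))
E
```

```text
t 14.5 q [-0.615 -0.319  2.313  0.341  0.584 -2.129] p [ 0.4525 -0.1702 -0.0085] F [ 0.1  0.3 -0.2] w 1.002
[[ 0.783  0.553  0.284]
 [-0.231 -0.165  0.959]
 [ 0.577 -0.817 -0.001]]
(array([-0.0025,  0.0006,  0.0014]), array([0.0016, 0.0001, 0.0043]))
```

View pics/m13.png

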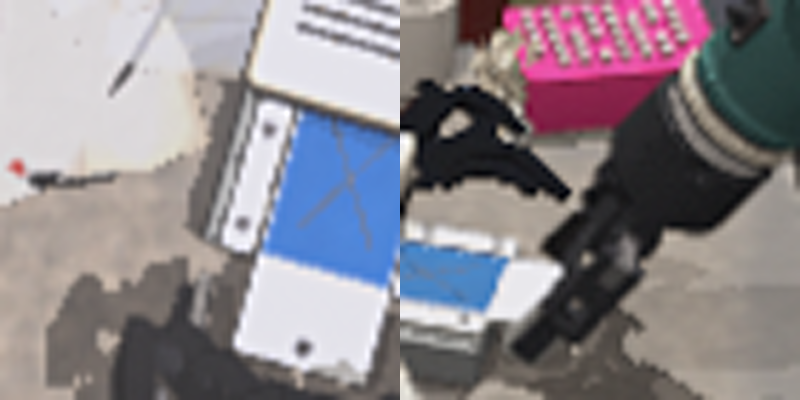

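Request:
servo_tool:
  commands: [-0.002,0,0.001,0,0,0,0.7,-0.002,0,0.001,0,0,0,0.6,-0.002,0,0.001,0,0,0,0.5,-0.002,0,0.001,0,0,0,0.4,-0.002,0,0.001,0,0,0,0.3]
  grip_force: 70

```text
clock: 15.22
ee_pos: [0.4512, -0.1689, -0.0093]
ee_rot: [0.698, 0.116, 0.309, -0.635]
force: [-1.2, -0.2, 3.1]
width: 0.638
```

```bash
python3 - <<'E'
from h import *
np.set_printoptions(precision=4,suppress=True)
st()
for n in C: cv2.imwrite(f"pics/{n}14.png",cam(n)["frame"])
b=cv2.imread("pics/side14.png")[180:250,330:400]
a=cv2.imread("pics/top14.png")[230:300,310:380]
cv2.imwrite("pics/m14.png",np.hstack([cv2.resize(i,(400,400),interpolation=cv2.INTER_CUBIC) for i in (a,b)]))
E
```

```text
t 15.225 q [-0.614 -0.323  2.319  0.34   0.581 -2.128] p [ 0.4512 -0.1689 -0.0093] F [-1.2 -0.2  3.1] w 0.638
[[ 0.783  0.554  0.285]
 [-0.231 -0.166  0.959]
 [ 0.578 -0.816 -0.002]]
```

View pics/m14.png

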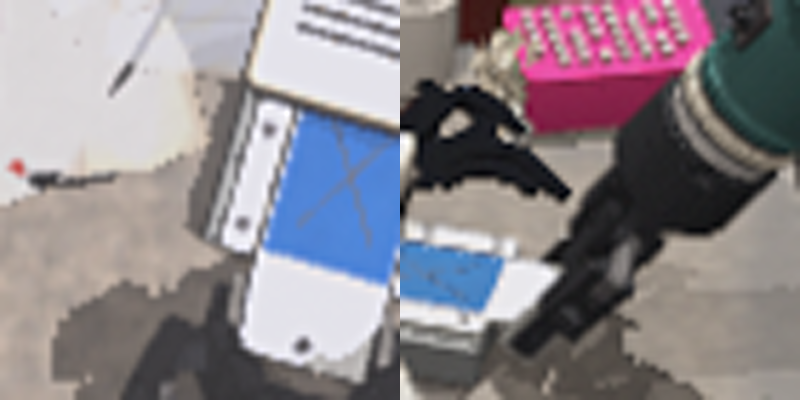

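Request:
servo_tool:
  commands: [0.0017,-0.0025,0,0,0,0,0.3,-0.002,-0.008,0,0,0,0,0.3,-0.009,-0.017,0,0,0,0,0.3,-0.0177,-0.027,0,0,0,0,0.3,-0.0177,-0.027,0,0,0,0,0.3]

```text
clock: 15.95
ee_pos: [0.4208, -0.1594, 0.001]
ee_rot: [0.698, 0.115, 0.308, -0.636]
force: [-0.2, -0.2, -1.5]
width: 0.642
```

```bash
python3 - <<'E'
from h import *
np.set_printoptions(precision=4,suppress=True)
st()
for n in C: cv2.imwrite(f"pics/{n}15.png",cam(n)["frame"])
b=cv2.imread("pics/side15.png")[180:250,330:400]
a=cv2.imread("pics/top15.png")[230:300,310:380]
cv2.imwrite("pics/m15.png",np.hstack([cv2.resize(i,(400,400),interpolation=cv2.INTER_CUBIC) for i in (a,b)]))
E
```

```text
t 15.95 q [-0.654 -0.451  2.37   0.337  0.668 -2.143] p [ 0.4208 -0.1594  0.001 ] F [-0.2 -0.2 -1.5] w 0.642
[[ 0.784  0.552  0.285]
 [-0.232 -0.165  0.959]
 [ 0.576 -0.817 -0.001]]
```

View pics/m15.png

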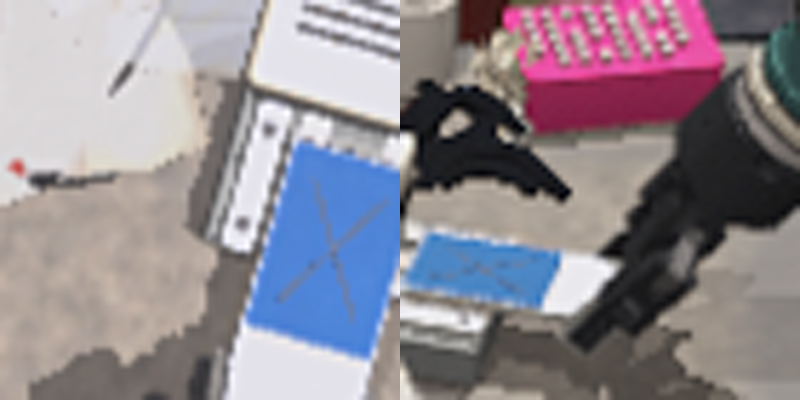

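Request:
servo_tool:
  commands: [-0.003,-0.018,0,0,0,0,0.3,0.004,-0.035,0,0,0,0,0.3,0.022,-0.06,0,0,0,0,0.3,0.045,-0.09,0,0,0,0,0.3]

```text
clock: 16.55
ee_pos: [0.4068, -0.1551, 0.1009]
ee_rot: [0.698, 0.114, 0.308, -0.636]
force: [1.2, -0.4, -1.4]
width: 0.637
```

```bash
python3 - <<'E'
from h import *
np.set_printoptions(precision=4,suppress=True)
st()
E
```

```text
t 16.55 q [-0.676 -0.646  2.255  0.266  0.973 -2.046] p [ 0.4068 -0.1551  0.1009] F [ 1.2 -0.4 -1.4] w 0.637
[[ 0.785  0.551  0.284]
 [-0.232 -0.164  0.959]
 [ 0.575 -0.818 -0.   ]]
```

```bash
cat >> h.py <<'E'
BETA=np.radians(55)
def placeR(lam,beta=BETA):
    xp=dirT(RK,(np.sin(lam),0,-np.cos(lam))); zp=dirT(RK,(np.cos(lam),0,np.sin(lam)))
    return axes(np.cos(beta)*xp-np.sin(beta)*zp, dirT(RK,(0,1,0))), xp, zp
R_g=Rn.from_matrix(np.array([[.783,.554,.285],[-.231,-.166,.959],[.578,-.816,-.002]]))
CT=R_g.inv().apply(T(*ST,(.0075,.0015,.033))[0]-np.array([.4512,-.1689,-.0093])) # coated end in tool frame
BT=R_g.inv().apply(T(*ST,(-.1125,.0015,.033))[0]-np.array([.4512,-.1689,-.0093]))
def placeEE(h,lam,dx=0,dy=0):
    R,xp,zp=placeR(lam); up=dirT(RK,(-.5,0,.866))
    Cw=T(*RK,(dx,dy,.0117))[0]+h*up
    return Cw-R.apply(CT),R
E
python3 - <<'E'
from h import *
np.set_printoptions(precision=4,suppress=True)
print("CT",CT,"BT",BT, toST(np.array([.4512,-.1689,-.0093])))
for h in(.13,0):
    p,R=placeEE(h,np.radians(32)); print(h,p,"tool y",R.as_matrix()[:,1],rel(p,R), np.degrees(np.linalg.norm(rel(p,R)[1])))
E
```

```text
CT [0.0881 0.0106 0.0004] BT [-0.0098 -0.0588  0.0003] [[-0.0705  0.0011 -0.0093]]
0.13 [0.568  0.1832 0.1684] tool y [ 0.0329  0.3893 -0.9205] (array([ 0.0866, -0.0219,  0.3701]), array([-0.1489,  1.4107,  0.8462])) 94.63995882502002
0 [0.5625 0.1184 0.0558] tool y [ 0.0329  0.3893 -0.9205] (array([0.0327, 0.0778, 0.3065]), array([-0.1489,  1.4107,  0.8462])) 94.63995882502002
```

Request:
servo_tool:
  commands: [0.023,-0.033,0,0,0,0,0.3,0.046,-0.066,0,-0.015,0.14,0.085,0.3,0.07,-0.1,0,-0.03,0.28,0.17,0.3,0.092,-0.131,0,-0.045,0.42,0.254,0.3,0.1,-0.143,0,-0.06,0.56,0.338,0.3]

```text
clock: 17.18
ee_pos: [0.4084, -0.1555, 0.2793]
ee_rot: [-0.613, 0.191, -0.384, 0.664]
force: [0.0, -0.8, -1.6]
width: 0.631
```

```bash
python3 - <<'E'
from h import *
np.set_printoptions(precision=4,suppress=True)
st()
p,R=placeEE(.13,np.radians(32)); print(rel(p,R),rel(p+[0,0,.1],R)[0])
for n in C: cv2.imwrite(f"pics/{n}16.png",cam(n)["frame"])
b=cv2.imread("pics/side16.png")[100:260,270:430]
a=cv2.imread("pics/top16.png")[180:340,260:420]
cv2.imwrite("pics/m16.png",np.hstack([cv2.resize(i,(400,400),interpolation=cv2.INTER_CUBIC) for i in (a,b)]))
E
```

```text
t 17.175 q [-0.588 -0.392  1.66   0.115  1.614 -1.293] p [ 0.4084 -0.1555  0.2793] F [ 0.  -0.8 -1.6] w 0.631
[[ 0.633  0.275  0.724]
 [-0.743 -0.046  0.667]
 [ 0.217 -0.96   0.175]]
(array([-0.1748,  0.1348,  0.3221]), array([-0.0924,  0.8481,  0.5129])) [-0.1531  0.0388  0.3396]
```

View pics/m16.png

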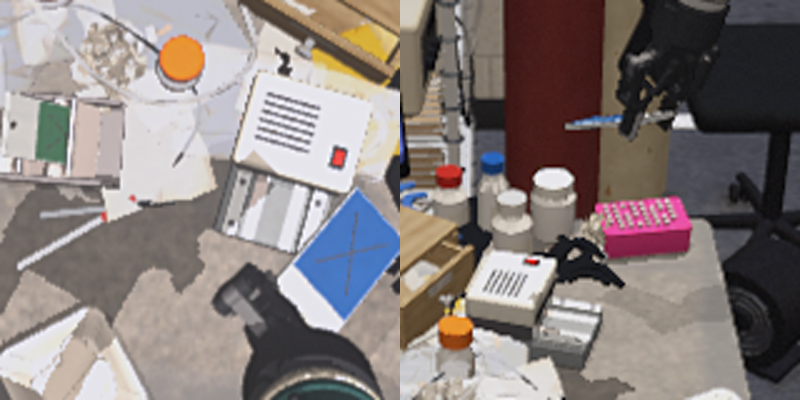

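Request:
servo_tool:
  commands: [-0.024,0.006,0.055,-0.015,0.14,0.085,0.3,-0.048,0.012,0.11,-0.03,0.28,0.17,0.3,-0.072,0.018,0.163,-0.045,0.42,0.254,0.3,-0.098,0.025,0.218,-0.061,0.56,0.34,0.3,-0.12,0.031,0.27,-0.076,0.7,0.423,0.3]

```text
clock: 17.9
ee_pos: [0.5341, 0.1156, 0.2652]
ee_rot: [-0.418, 0.543, -0.414, 0.599]
force: [0.1, -0.9, -0.9]
width: 0.638
```

```bash
python3 - <<'E'
from h import *
np.set_printoptions(precision=4,suppress=True)
st()
p,R=placeEE(.13,np.radians(32)); print(rel(p,R),rel(p+[0,0,.05],R)[0])
E
```

```text
t 17.9 q [-0.097  0.013  1.356  0.321  1.749 -0.097] p [0.5341 0.1156 0.2652] F [ 0.1 -0.9 -0.9] w 0.638
[[ 0.067  0.043  0.997]
 [-0.95   0.308  0.051]
 [-0.304 -0.951  0.062]]
(array([-0.0325,  0.1142,  0.0312]), array([-0.011 ,  0.1481,  0.0872])) [-0.0477  0.0667  0.0343]
```

Well on its way. Next, the hover pose above the slot, kept 5 cm high, followed by a look.

Request:
servo_tool:
  commands: [-0.024,0.033,0.017,-0.005,0.074,0.044,0.3,-0.048,0.066,0.034,-0.011,0.148,0.087,0.3,-0.048,0.066,0.034,-0.011,0.148,0.087,0.3]

```text
clock: 18.27
ee_pos: [0.5655, 0.1821, 0.2151]
ee_rot: [-0.369, 0.606, -0.413, 0.572]
force: [-0.0, -0.8, -1.5]
width: 0.637
```

```bash
python3 - <<'E'
from h import *
np.set_printoptions(precision=4,suppress=True)
st()
from station import sense
s=sense();R0=Rn.from_quat(s["ee_rot"])
p,R=placeEE(.13,np.radians(32)); print(rel(p,R))
for n in C: cv2.imwrite(f"pics/{n}17.png",cam(n)["frame"])
for n,off,w,h in (("top",(200,190),120,100),("side",(250,200),110,100)):
    im=cv2.resize(cv2.imread(f"pics/{n}17.png")[off[1]:off[1]+h,off[0]:off[0]+w],None,fx=5,fy=5,interpolation=cv2.INTER_CUBIC)
    im0=im.copy()
    P=[CT+[0,0,.028],CT-[0,0,.028],BT-[0,0,.028],BT+[0,0,.028]]
    q=((proj(n,s["ee_pos"]+R0.apply(P))-off+.5)*5-.5).round().astype(np.int32); cv2.polylines(im,[q],True,(0,0,255),1); print(n,q.tolist())
    cv2.imwrite(f"pics/m17{n}.png",im)
E
```

```text
t 18.275 q [-0.022  0.108  1.375  0.398  1.634  0.089] p [0.5655 0.1821 0.2151] F [-0.  -0.8 -1.5] w 0.637
[[-0.075  0.026  0.997]
 [-0.919  0.387 -0.079]
 [-0.388 -0.922 -0.005]]
(array([0.0169, 0.0436, 0.0027]), array([0.0065, 0.0025, 0.0034]))
top [[199, 116], [189, 251], [-38, 216], [-26, 64]]
side [[252, 250], [361, 253], [352, 167], [235, 164]]
```

View pics/m17top.png

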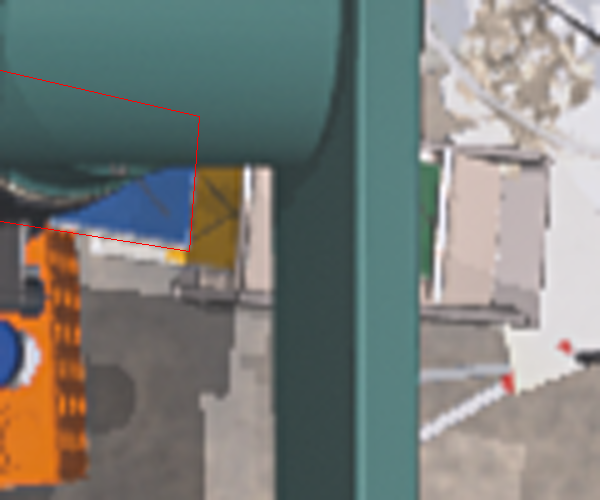

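View pics/m17side.png

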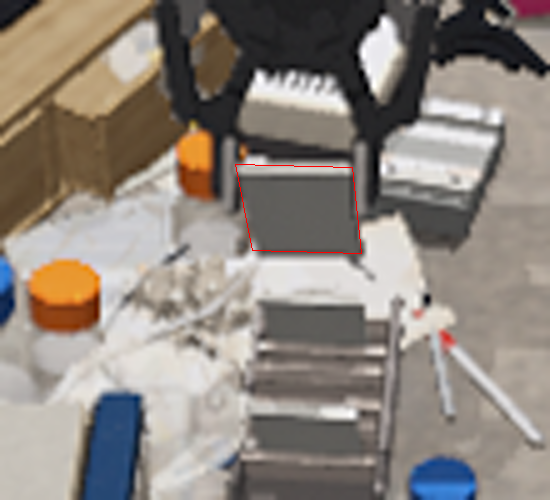

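```bash
python3 - <<'E'
from h import *
np.set_printoptions(precision=4,suppress=True)
for h in(.13,.065,0):
    p,R=placeEE(h,np.radians(32)); print(h,rel(p,R))
E
```

```text
0.13 (array([0.0174, 0.048 , 0.0011]), array([-0.0002,  0.0035,  0.0034]))
0.065 (array([0.0692, 0.0873, 0.0009]), array([-0.0002,  0.0035,  0.0034]))
0 (array([0.121 , 0.1266, 0.0007]), array([-0.0002,  0.0035,  0.0034]))
```

Request:
servo_tool:
  commands: [0.009,0.024,0.001,0,0.0035,0.0034,0.3,0.0174,0.048,0.001,0,0.0035,0.0034,0.3,0.04,0.065,0.001,0,0.0035,0.0034,0.3,0.062,0.082,0.001,0,0.0035,0.0034,0.3,0.069,0.087,0.001,0,0.0035,0.0034,0.3]

```text
clock: 19.0
ee_pos: [0.5656, 0.1496, 0.1133]
ee_rot: [-0.364, 0.606, -0.416, 0.572]
force: [0.2, 0.8, -0.8]
width: 0.637
```

```bash
python3 - <<'E'
from h import *
np.set_printoptions(precision=4,suppress=True)
st()
from station import sense
s=sense();R0=Rn.from_quat(s["ee_rot"])
p,R=placeEE(.0,np.radians(32)); print(rel(p,R))
for n in C: cv2.imwrite(f"pics/{n}18.png",cam(n)["frame"])
for n,off,w,h in (("top",(210,200),100,80),("side",(270,220),80,80)):
    im=cv2.resize(cv2.imread(f"pics/{n}18.png")[off[1]:off[1]+h,off[0]:off[0]+w],None,fx=7,fy=7,interpolation=cv2.INTER_CUBIC)
    P=[CT+[0,0,.028],CT-[0,0,.028],BT-[0,0,.028],BT+[0,0,.028]]
    q=((proj(n,s["ee_pos"]+R0.apply(P))-off+.5)*7-.5).round().astype(np.int32); cv2.polylines(im,[q],True,(0,0,255),1); print(n,q.tolist())
    cv2.imwrite(f"pics/m18{n}.png",im)
E
```

```text
t 19.0 q [-0.082  0.146  1.538  0.404  1.464 -0.04 ] p [0.5656 0.1496 0.1133] F [ 0.2  0.8 -0.8] w 0.637
[[-0.08   0.035  0.996]
 [-0.917  0.389 -0.087]
 [-0.391 -0.92   0.001]]
(array([ 0.0513,  0.0406, -0.0004]), array([-0.0021, -0.0024, -0.0002]))
top [[367, 137], [354, 308], [90, 267], [106, 78]]
side [[221, 364], [364, 370], [353, 268], [199, 262]]
```

View pics/m18top.png

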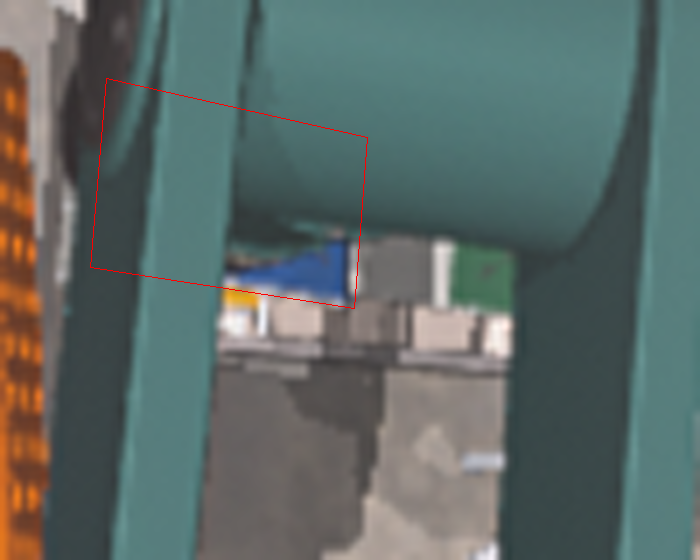

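View pics/m18side.png

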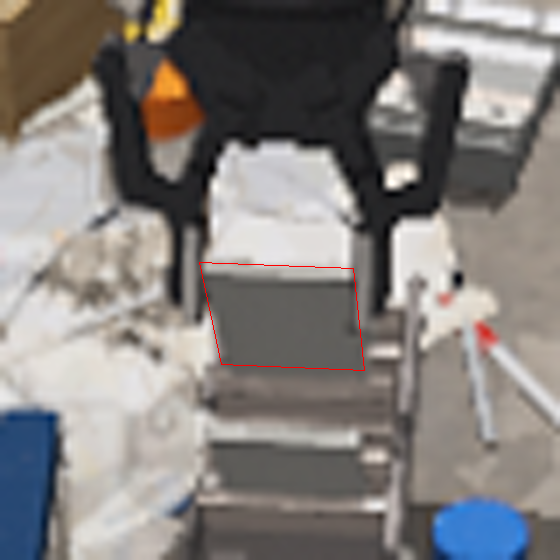

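Request:
servo_tool:
  commands: [0.01,0.007,0,-0.002,-0.002,0,0.3,0.018,0.013,0,-0.002,-0.002,0,0.3,0.0225,0.016,0,-0.002,-0.002,0,0.3,0.0225,0.016,0,-0.002,-0.002,0,0.3]

```text
clock: 19.6
ee_pos: [0.5647, 0.1367, 0.0898]
ee_rot: [-0.365, 0.606, -0.414, 0.573]
force: [1.0, 0.7, -3.2]
width: 0.639
```

```bash
cat > look.py <<'E'
import sys
from h import *
np.set_printoptions(precision=4,suppress=True)
k=sys.argv[1]
st()
from station import sense
s=sense();R0=Rn.from_quat(s["ee_rot"])
p,R=placeEE(.0,np.radians(32)); print(rel(p,R))
ims=[]
for n,off in (("top",(225,205)),("side",(275,230))):
    f=cam(n)["frame"]; cv2.imwrite(f"pics/{n}{k}.png",f)
    im=cv2.resize(f[off[1]:off[1]+57,off[0]:off[0]+57],None,fx=7,fy=7,interpolation=cv2.INTER_CUBIC)
    if len(sys.argv)>2:
        P=[CT+[0,0,.028],CT-[0,0,.028],BT-[0,0,.028],BT+[0,0,.028]]
        q=((proj(n,s["ee_pos"]+R0.apply(P))-off+.5)*7-.5).round().astype(np.int32); cv2.polylines(im,[q],True,(0,0,255),1)
    ims.append(im)
cv2.imwrite(f"pics/m{k}.png",np.hstack(ims))
E
python3 look.py 19 o
```

```text
t 19.6 q [-0.106  0.163  1.567  0.407  1.434 -0.083] p [0.5647 0.1367 0.0898] F [ 1.   0.7 -3.2] w 0.639
[[-0.077  0.032  0.996]
 [-0.917  0.391 -0.084]
 [-0.392 -0.92  -0.001]]
(array([ 0.0303,  0.024 , -0.0006]), array([ 0.001 ,  0.    , -0.0014]))
```

View pics/m19.png

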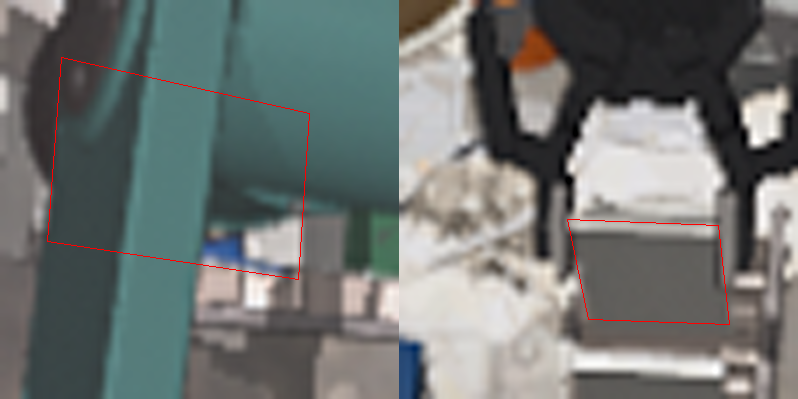

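Request:
servo_tool:
  commands: [0.004,0.003,0,0,0,0,0.3,0.008,0.006,0,0,0,0,0.3,0.012,0.009,0,0,0,0,0.3,0.012,0.009,0,0,0,0,0.3]

```text
clock: 20.2
ee_pos: [0.5668, 0.1328, 0.0838]
ee_rot: [-0.362, 0.604, -0.413, 0.577]
force: [1.2, 2.2, -2.7]
width: 0.637
```

```bash
python3 look.py 20 o
```

```text
t 20.2 q [-0.117  0.168  1.577  0.414  1.418 -0.106] p [0.5668 0.1328 0.0838] F [ 1.2  2.2 -2.7] w 0.637
[[-0.071  0.04   0.997]
 [-0.915  0.396 -0.081]
 [-0.398 -0.917  0.008]]
(array([ 0.0246,  0.0198, -0.0033]), array([-0.0064,  0.0061, -0.0079]))
```

View pics/m20.png

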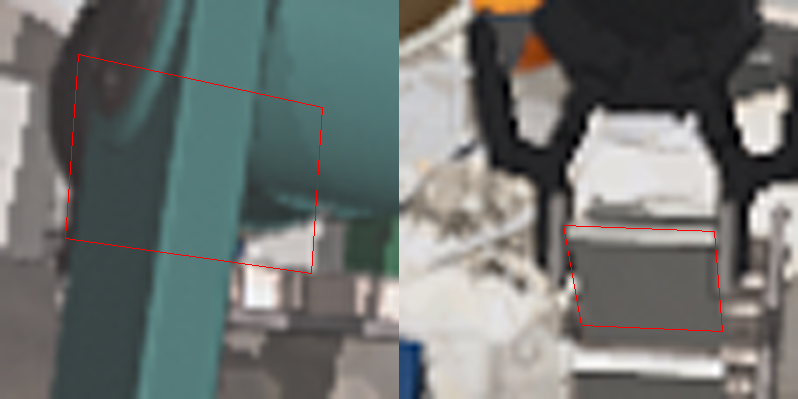

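```bash
python3 - <<'E'
from station import *
s=sense(); print(s["tau"].round(2),s["wrist_torque"].round(2),s["force"].round(2),s["joint_velocities"].round(3))
E
```

```text
[-1.390e+00 -3.907e+01 -3.097e+01  8.300e-01  3.600e-01 -2.000e-02] [ 0.49 -0.24 -0.14] [ 1.15  3.3  -2.47] [-0.01   0.026  0.033 -0.021 -0.008 -0.001]
```

View pics/top20.png

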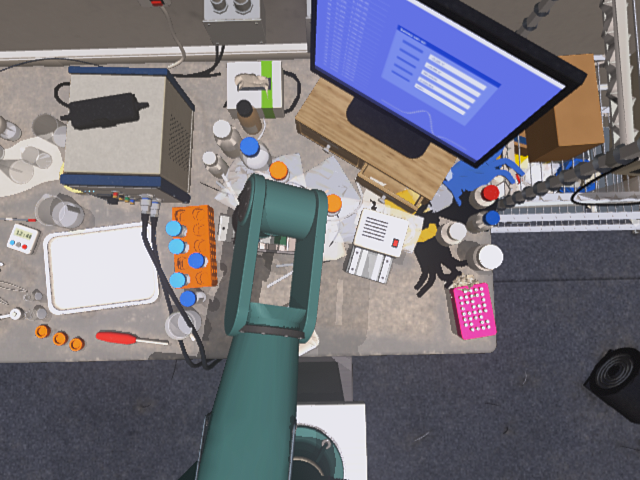

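View pics/side20.png

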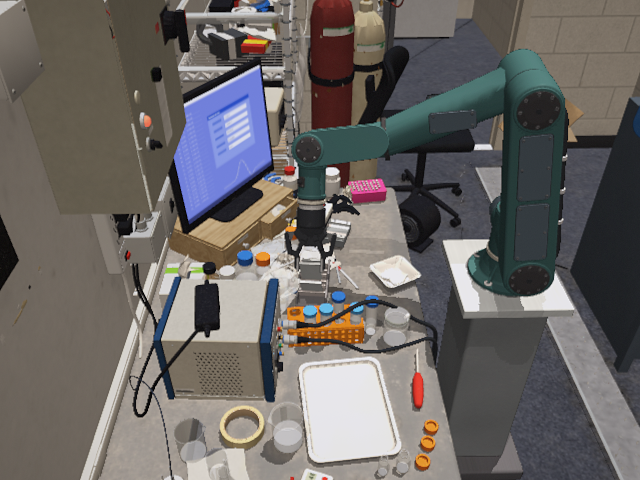

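Request:
servo_tool:
  commands: [0,0,0,0,0,0,0.3]

```text
clock: 20.42
ee_pos: [0.564, 0.1293, 0.0765]
ee_rot: [-0.365, 0.606, -0.414, 0.573]
force: [0.7, 2.7, -3.0]
width: 0.635
```

```bash
python3 - <<'E'
from h import *
from station import *
s=sense(); print(s["tau"].round(2),s["wrist_torque"].round(2),s["force"].round(2),s["joint_velocities"].round(3)); st()
E
```

```text
[-1.330e+00 -3.841e+01 -3.031e+01  8.200e-01  3.300e-01 -2.000e-02] [ 0.42 -0.14 -0.09] [ 0.74  2.73 -3.  ] [-0.006  0.01   0.007 -0.002  0.001  0.001]
t 20.425 q [-0.12   0.173  1.584  0.407  1.414 -0.106] p [0.564  0.1293 0.0765] F [ 0.7  2.7 -3. ] w 0.635
[[-0.077  0.032  0.997]
 [-0.917  0.39  -0.083]
 [-0.392 -0.92  -0.001]]
```

```bash
python3 look.py 21 o; python3 - <<'E'
from h import *
np.set_printoptions(precision=4,suppress=True)
for h in(.015,.008,0):
  for dx in (0,-.002):
    p,R=placeEE(h,np.radians(32),dx); print(h,dx,rel(p,R)[0])
E
```

```text
t 20.425 q [-0.12   0.173  1.584  0.407  1.414 -0.106] p [0.564  0.1293 0.0765] F [ 0.7  2.7 -3. ] w 0.635
[[-0.077  0.032  0.997]
 [-0.917  0.39  -0.083]
 [-0.392 -0.92  -0.001]]
(array([ 0.0182,  0.0147, -0.0006]), array([ 0.0009,  0.0003, -0.001 ]))
0.015 0 [ 0.0058  0.0056 -0.0005]
0.015 -0.002 [ 0.004   0.0063 -0.0005]
0.008 0 [ 0.0114  0.0098 -0.0005]
0.008 -0.002 [ 0.0096  0.0106 -0.0005]
0 0 [ 0.0178  0.0146 -0.0005]
0 -0.002 [ 0.016   0.0154 -0.0005]
```

View pics/m21.png

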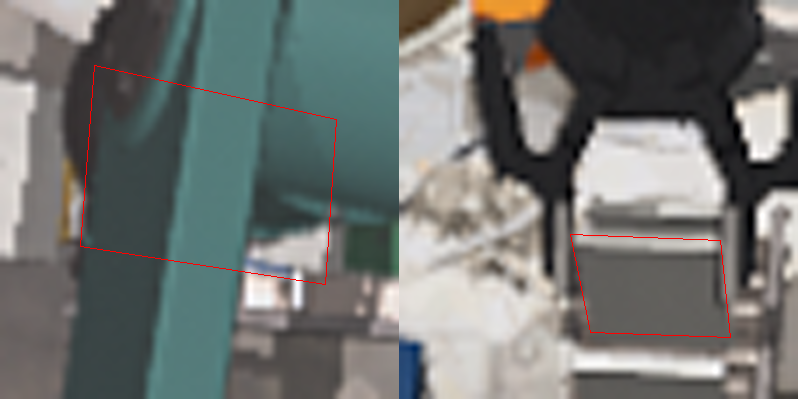

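Request:
servo_tool:
  commands: [0.003,0.003,0,0,0,0,0.3,0.006,0.006,0,0,0,0,0.3,0.0085,0.0085,0,0,0,0,0.3,0.0105,0.0102,0,0,0,0,0.3,0.0105,0.0102,0,0,0,0,0.3]

```text
clock: 21.15
ee_pos: [0.5638, 0.123, 0.0635]
ee_rot: [-0.365, 0.606, -0.415, 0.573]
force: [0.1, 0.8, -2.4]
width: 0.641
```

```bash
python3 look.py 22 o
```

```text
t 21.15 q [-0.131  0.184  1.599  0.408  1.394 -0.126] p [0.5638 0.123  0.0635] F [ 0.1  0.8 -2.4] w 0.641
[[-0.077  0.032  0.996]
 [-0.917  0.389 -0.084]
 [-0.391 -0.92  -0.   ]]
(array([ 0.0072,  0.0052, -0.0009]), array([ 0.0004,  0.0002, -0.0001]))
```

View pics/m22.png

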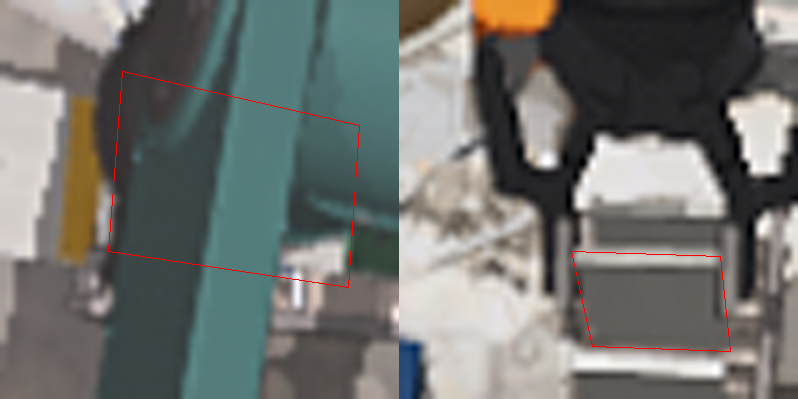

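Request:
servo_tool:
  commands: [0.002,0.0015,0,0,0,0,0.3,0.004,0.003,0,0,0,0,0.3,0.0055,0.0042,0,0,0,0,0.3,0.0055,0.0042,0,0,0,0,0.3]

```text
clock: 21.75
ee_pos: [0.5636, 0.1198, 0.0576]
ee_rot: [-0.365, 0.606, -0.414, 0.573]
force: [0.4, 0.5, -2.7]
width: 0.634
```

Request:
servo_tool:
  commands: [0.0008,0.0006,0,0,0,0,0.3,0.0016,0.0012,0,0,0,0,0.3,0.0016,0.0012,0,0,0,0,0.3]

```text
clock: 22.12
ee_pos: [0.5636, 0.119, 0.0561]
ee_rot: [-0.365, 0.605, -0.414, 0.573]
force: [0.4, 1.8, -2.9]
width: 0.637
```

Request:
servo_tool:
  commands: [0.0008,0.0006,0,0,0,0,0.3,0.0016,0.0012,0,0,0,0,0.3,0.0016,0.0012,0,0,0,0,0.3]

```text
clock: 22.5
ee_pos: [0.5638, 0.1188, 0.0555]
ee_rot: [-0.364, 0.605, -0.414, 0.574]
force: [-0.6, 4.0, 3.5]
width: 0.638
```

Request:
servo_tool:
  commands: [0.0008,0.0006,0,0,0,0,0.3,0.0016,0.0012,0,0,0,0,0.3,0.0016,0.0012,0,0,0,0,0.3]

```text
clock: 22.88
ee_pos: [0.564, 0.1189, 0.0553]
ee_rot: [-0.364, 0.606, -0.413, 0.575]
force: [-2.6, 5.5, 8.2]
width: 0.636
```

Request:
servo_tool:
  commands: [-0.0014,-0.001,0,0,0,0,0.3,-0.0014,-0.001,0,0,0,0,0.3]

```text
clock: 23.12
ee_pos: [0.5639, 0.1188, 0.0553]
ee_rot: [-0.364, 0.605, -0.414, 0.574]
force: [-1.6, 6.1, 6.4]
width: 0.637
```

```bash
python3 look.py 23
```

```text
t 23.125 q [-0.14   0.191  1.608  0.411  1.381 -0.143] p [0.5639 0.1188 0.0553] F [-1.6  6.1  6.4] w 0.637
[[-0.076  0.034  0.997]
 [-0.916  0.392 -0.083]
 [-0.393 -0.919  0.002]]
(array([ 0.0002, -0.0007, -0.0014]), array([-0.0011,  0.0014, -0.0026]))
```

View pics/m23.png

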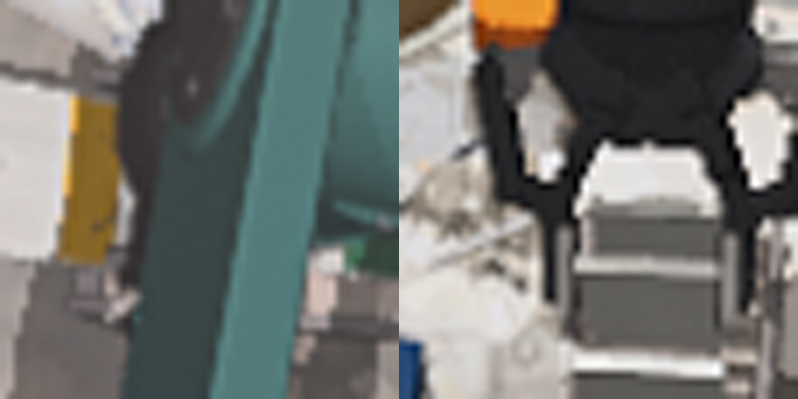

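Request:
servo_tool:
  commands: [-0.0005,0,0,0,0,0,0.67,-0.0005,0,0,0,0,0,0.72,-0.0005,0,0,0,0,0,0.8,-0.0005,0,0,0,0,0,0.9,-0.0005,0,0,0,0,0,1]

```text
clock: 23.85
ee_pos: [0.5636, 0.1182, 0.0542]
ee_rot: [-0.365, 0.605, -0.415, 0.573]
force: [0.9, 0.2, 0.3]
width: 1.001
```

```bash
python3 look.py 24
```

```text
t 23.85 q [-0.139  0.192  1.609  0.409  1.381 -0.142] p [0.5636 0.1182 0.0542] F [0.9 0.2 0.3] w 1.001
[[-0.077  0.033  0.996]
 [-0.917  0.39  -0.084]
 [-0.391 -0.92   0.   ]]
(array([-0.0007, -0.0014, -0.0011]), array([-0.0001,  0.0006, -0.0006]))
```

View pics/m24.png

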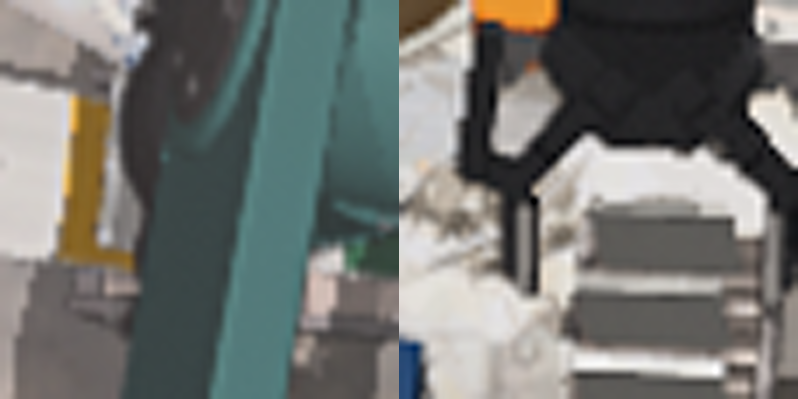

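Request:
servo_tool:
  commands: [0,-0.02,0,0,0,0,1,0,-0.06,0,0,0,0,1,0,-0.11,0,0,0,0,1,0,-0.16,0,0,0,0,1,0,-0.2,0,0,0,0,1]

```text
clock: 24.58
ee_pos: [0.5572, 0.0396, 0.2408]
ee_rot: [-0.365, 0.605, -0.415, 0.574]
force: [0.7, -0.0, 1.2]
width: 0.997
```

Request:
servo_tool:
  commands: [0.0,0,-0.06,0,0,0,1,0,0,-0.12,0,0,0,1,0,0,-0.18,0,0,0,1,0,0,-0.22,0,0,0,1]

```text
clock: 25.08
ee_pos: [0.3356, 0.0592, 0.2384]
ee_rot: [-0.365, 0.605, -0.415, 0.573]
force: [-0.0, -0.4, 0.5]
width: 1.003
```

```bash
python3 - <<'E'
from h import *
np.set_printoptions(precision=4,suppress=True)
st()
for n in C: cv2.imwrite(f"pics/{n}25.png",cam(n)["frame"])
a=cv2.imread("pics/top25.png")[205:265,210:320]; b=cv2.imread("pics/side25.png")[250:310,280:340]
cv2.imwrite("pics/m25.png",np.hstack([cv2.resize(a,(495,270),interpolation=cv2.INTER_CUBIC),cv2.resize(b,(270,270),interpolation=cv2.INTER_CUBIC)]))
E
```

```text
t 25.075 q [-0.411 -0.416  1.784  0.4    1.883 -0.224] p [0.3356 0.0592 0.2384] F [-0.  -0.4  0.5] w 1.003
[[-0.076  0.034  0.997]
 [-0.917  0.39  -0.083]
 [-0.391 -0.92   0.001]]
```

View pics/m25.png

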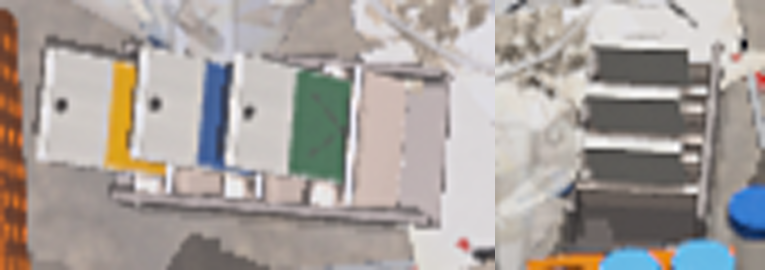

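View pics/side25.png

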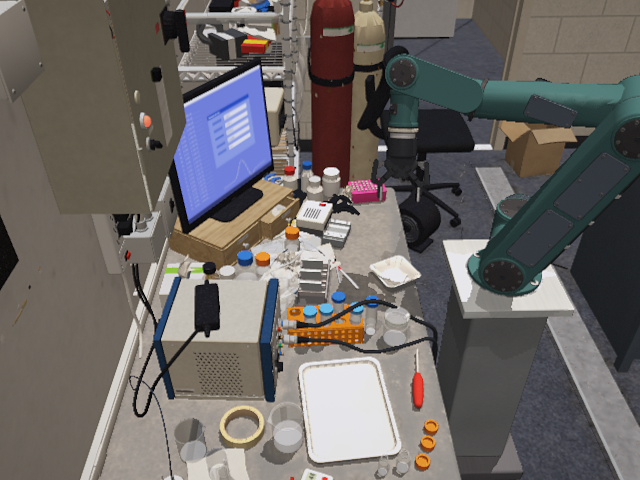

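The zoomed views show the blue panel parallel to its neighbours and evenly spaced between them: bare-end corners in the left crop are at about (140,50), with yellow at (47,45) and green at (233,60). The robot is clear of the rack and the bystanders haven't moved, so I'm handing in.

```bash
python3 -c "
from station import *
print(job_done())"
```

```text
the job is handed in; nothing more can be done
None
```

The blue panel is standing in the middle slot of the rack, bare end up and coating facing upward. I handed the job in at about 25 s of the 58 s; no verdict was reported.

**Slide:** I pressed on the panel and drew it back in two strokes. It then lay flat with its bare end 37–40 mm beyond the bed's front edge (stand x about -0.112 to -0.115 m, measured in both cameras). The second press went down on the coating near the lamp head rather than the bare end, and briefly reached 26 N, above the suggested 20 N.

**Placing:** I gripped the long edges at 70 N, pulled the panel clear of the lamp head, tipped it up and lowered it along the slot. It touched the floor at the height I had calculated, pressing with about 8 N, and I then released it and backed straight out.

**Last checks:**
- **Panel:** in both cameras it sits parallel to the yellow and green panels and evenly spaced between them. I did not measure its final lean or its distance to the slot floor separately.
- **Neighbours and bystanders:** the yellow and green panels and the other bench items looked unmoved in the pictures. I judged this by eye and did not measure each one.
- **Robot:** the gripper is open, clear of everything, and reads no contact force.

**What disagreed:**
- The shut fingers' real end is about 30 mm behind the reported TCP. I found this when the press only made contact 30 mm lower than expected, and allowed for it from then on.
- The rack's base is about 14 mm off centre from the middle slot. I located the slot from the two standing panels instead.
- The insertion hung up briefly at the slot mouth, with forces of only a few newtons, then freed itself.

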